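Tip the rinsed vials into the drying tray

ROBOT

A 6-joint arm with a two-finger parallel gripper is mounted at the origin on the work surface. World frame = base frame: x ahead of the robot, y to its left, z up, the work surface at z = 0. Lengths are in m, angles in rad, forces in N, time in s.
With the tool pointing down it reaches from about 0.35 to 0.85 m from the base axis. Payload 8.1 kg.
Tool frame: the origin (TCP) lies between the finger pads; the fingertips stand tips_ahead ahead of it and the grasp point (between the pads) lies 8 mm behind it (tips_ahead is the distance from the TCP to the fingertips, in m); z points along the fingers, x is the direction in which the jaws open and shut, and the axes are right-handed (so a half turn about z gives the same grasp; the last joint's range is limited). The gripper opens to 93 mm and grips with 3 to 60 N. Pads are 15 mm wide; open, the fingers measure 128 mm over their backs; the gripper's body (75 mm by 188 mm) begins 65 mm behind the grasp point.
Start: joints at [-1.293, 0.13, 1.488, -0, 1.523, -0.085], TCP at [0.213, -0.561, 0.23] pointing down, gripper open.
Joint ranges: [-2.96, 2.96], [-0.89, 2.26], [0.02, 2.5], [-1.34, 4.48], [0, 2.73], [-2.66, 2.66]. Speed limits (rad/s): [2.39, 2.39, 2.79, 3.14, 3.14, 3.14].

INTERFACE

Orientations are given as a rotation vector (axis times angle).
In Python, from plant import * gives the robot as it stands.
- The arm moves only by the tool play_rows, never from a script. Its argument "increments" is a list that holds one entry, the list of rows, each a list of 4 numbers: the shift along the tool's x, y, z in cm, then the turn about the tool's z in rad. A call has 1 to 5 rows; each row is the pose to reach, as a shift and turn from the pose measured when the call began, along the tool's axes at that moment; what a row does not reach only later rows make up. A row lasts 1/10 s, in which the tool goes at most 50 mm and 8.59 degrees, less where a joint would pass 70% of its speed; a pose out of reach is approached as far as the arm can. A call with a gripper value outside its range is refused whole. "jaw" is the finger opening in cm, from 0 to 9.3, set as the call begins (left out, the last holds). The fingers move at their own pace and stop on an object; "squeeze" is the grip in N (left out, the last holds). Time passes only in rows, so rows that repeat a pose let the fingers close. It gives the time, the measured TCP pose, the force and the opening at its end, in the units of the state.
- read_state(): the state, without advancing time (a new reading comes with each control period).
- read_camera(name): name is "scene" or "top"; returns (picture, depth): 480x640x3 uint8, blue, green, red; 480x640 float32, m along the optical axis (not along the pixel's ray), 0 where there is no reading.
- camera_params(name): a dict with "K" (3x3 intrinsics, pixels), "k1" (the pictures are not rectified: a ray, as slopes to the right and down, at radius r is drawn at 1 + k1 r^2 times it, then the intrinsics apply), "eye" and "orientation" of the camera in the world. Camera axes: x right, y up, looking along -z (the intrinsics and any distortion apply to the point x, -y, -z); pixel columns grow to the right and rows downward; lengths in m; the calibration is good to about 2 mm. A picture is of the moment at which its call begins. camera_params takes no time and is no camera call.
- close_job(): hands the job in, once; it reports no verdict.
The state is a dict: "t": time; "q": joint angles; "dq": joint speeds; "joint_torque": joint torques, N m; "tool_pos": TCP position; "orientation": TCP orientation; "force": force on the tool from outside, world axes, zero at the start; "wrist_torque": the same for the moment, N m; "opening": finger opening in m.
Only numpy, scipy, OpenCV 4.12 (cv2) and the standard library are available. Lean on these libraries where they do the work, as an engineer would, in place of code of your own. Each camera call takes 0.05 s, during which the arm holds its last target.

TASK

Slide the white drying tray, by its grip bar, squarely under the basket's spout until it butts against the station's end stop. Then turn the black knob clockwise until its pointer stands at the index mark on the ring, so that the basket tips and all three vials roll out into the tray; do not touch the basket or shift the ring, and leave the bottles, jar, beaker and bowl around it where they stand.

Things in the scene. Friction and masses are not known exactly. Their poses are not given: they have to be found in the camera images.
- station: Tipping station fixed to the bench: grey base plate 210 mm (x) by 400 mm (y -245 to +155), 12 mm thick. Origin at bench level; +y points from the dial past the basket to the spout end. Steel end stop 30 mm high, 150 mm wide, centred on x = 0, its outer face at y = +155. Dial face centred at (-20, -150, 100) mm; its outward normal (the knob's axis) leans 30 degrees to -x: (-0.5, 0, 0.866) in this frame.
- knob_grip (a point): Point on the axis of the black round fluted knob, 36 mm out from the dial face: the middle of the height to grip. Knob 48 mm diameter; its top is 53 mm out from the face; its 60 mm wide foot and steel pointer lie within 10 mm of the face. The point's z axis is the knob's axis (outwards).
- tilt_knob (a joint): Knob angle, rad: 0 at the start (basket level, pointer along the station's +y), growing clockwise seen facing the dial; stop at 3.1. Takes about 0.4 N m and stays where it is left. Geared to the basket, which tips by a third of this angle; the vials begin to roll out at about 1.2.
- index_ring (a joint): Position of the index mark in the same measure: the value of tilt_knob, in rad, at which the pointer stands at the mark (1.9 to 2.8, different each time). The steel ring (100 to 142 mm diameter, within 11 mm of the dial face) carrying the mark is stiff and preset: leave it.
- pointer_tip (a point): Tip of the steel pointer on the knob's foot, 50 mm from the knob's axis, 6 mm out from the dial face.
- index_mark (a point): Where the pointer tip lies when it stands exactly at the index mark (the black raised tab on the steel ring around the dial): 50 mm from the axis, 6 mm out from the face.
- basket: Steel mesh rinse basket on the station, 91 mm wide (station x), 160 mm long, walls 45 mm high, floor 55 mm above the bench. Origin on its tipping axis (station x), at floor height, 150 mm along station y. The floor ramps up to a notched spout at the +y end; its lip is 77 mm up at station y = 175, coming down to 50 to 60 mm at y = 183 when tipped. Not to be touched.
- tray: White open drying tray, loose, about 0.45 kg: 150 mm (x) by 135 mm (y), walls 34 mm high, 6 mm thick. Origin under its centre. Grip bar on its +y wall, away from the station; the -y wall goes against the end stop, so in place its origin is at station x = 0, y = 222.5 mm, with the station's yaw.
- tray_mid (a point): Centre of the tray's inner floor, 6 mm above its underside; axes as the tray's.
- tray_grip (a point): Middle of the tray's grip bar: 80 mm long (tray x), 12 mm thick (tray y), from 34 to 66 mm above the bench; this point is 50 mm up, 61.5 mm from the tray's centre along its +y.
- vial0_center (a point): Centre of a capped glass vial, 23 mm diameter, 75 mm long (its x axis), 30 g, lying across the basket at the start.
- vial1_center (a point): Centre of a capped glass vial, 23 mm diameter, 75 mm long (its x axis), 30 g, lying across the basket at the start.
- vial2_center (a point): Centre of a capped glass vial, 23 mm diameter, 75 mm long (its x axis), 30 g, lying across the basket at the start.
- reagent: Bystander: clear glass reagent bottle with a blue cap, 70 mm across, 170 mm tall. Leave it where it is.
- beaker: Bystander: glass beaker, 76 mm across, 95 mm tall. Leave it where it is.
- jar: Bystander: squat amber jar, 60 mm across, 70 mm tall. Leave it where it is.
- mortar: Bystander: white ceramic bowl, 90 mm across, 50 mm tall. Leave it where it is.
- wash: Bystander: white plastic bottle with an orange cap, 60 mm across, 140 mm tall. Leave it where it is.

How it is judged:
By the outcome, as a careful person would: the job done as asked, in the order asked, and still so for the second after the job is handed in, with the robot touching nothing.
It also fails if it takes over 61 s, if anything falls off the work surface, if the arm or the gripper's body presses on something with over 40 N, if the wrist force passes 120 N, or if a joint passes its speed limit or range.

## Working session

There is one attempt and no reset: what is moved stays moved. The work goes in short steps, Python scripts to look and compute and a tool call to move; the robot and the scene stay as the last step left them, time stands still between calls to the robot, and variables do not carry over. Pictures are saved under pics/ and viewed, and the job is handed in when it is done.

Besides the shell and the picture viewer there is one more tool, called after "Call:" as name(argument=value, ...), one argument or row to a line, values as JSON. play_rows: Moves the arm, as the interface text tells. Its arguments: {"type":"object","properties":{"increments":{"type":"array"},"jaw":{"type":"number"},"squeeze":{"type":"number"}},"required":["increments"]}

```bash
ls; mkdir -p pics
python3 - <<'E'
from plant import *
import cv2,numpy as np
s=read_state();print(s)
for n in("scene","top"):
    p,d=read_camera(n);cv2.imwrite(f"pics/{n}0.png",p);np.save(f"pics/{n}0.npy",d);print(n,camera_params(n))
E
```

```text
pics
{'t': 0.0, 'q': array([-1.29340481e+00,  1.31143890e-01,  1.48925134e+00, -1.78469262e-05,
        1.52299828e+00, -8.53990202e-02]), 'dq': array([ 4.23124529e-04,  3.70323876e-04,  2.19000501e-05,  1.58636631e-03,
       -1.52023998e-03, -3.63792320e-04]), 'joint_torque': array([-3.72037484e-04, -5.59848726e+01, -4.91762638e+01,  7.67915184e-02,
        3.59352725e-02, -1.54548229e-04]), 'tool_pos': array([ 0.21279814, -0.56042093,  0.22861309]), 'orientation': array([-2.58481556e+00,  1.78359707e+00,  2.19978163e-03]), 'force': array([-0.27912012,  0.76326229,  0.18873793]), 'wrist_torque': array([-0.00981919, -0.03757896,  0.03334742]), 'opening': 0.09283227983784104}
scene {'K': array([[613.99988789,   0.        , 312.49737771],
       [  0.        , 613.99988789, 231.17590079],
       [  0.        ,   0.        ,   1.        ]]), 'k1': -0.0780448071204785, 'eye': array([ 0.94642434, -0.39697119,  1.01547173]), 'orientation': array([0.50306782, 0.2103707 , 0.73335478])}
top {'K': array([[521.56119771,   0.        , 316.27761834],
       [  0.        , 521.56119771, 251.07689908],
       [  0.        ,   0.        ,   1.        ]]), 'k1': -0.08733796821331642, 'eye': array([ 0.45019186, -0.01342469,  1.04844363]), 'orientation': array([ 0.11674915, -0.0925072 , -1.54696747])}
```

View pics/scene0.png

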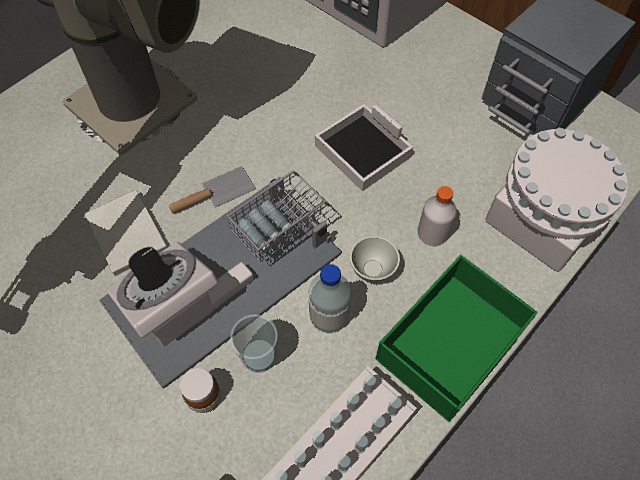

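View pics/top0.png

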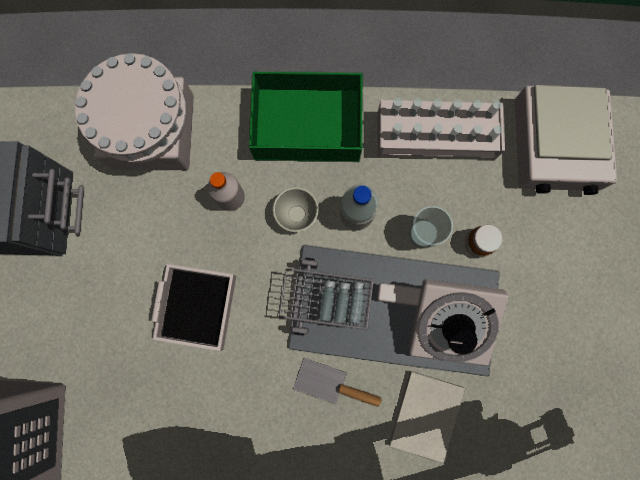

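```bash
cat > h.py <<'E'
import numpy as np,cv2
from scipy.spatial.transform import Rotation as R
from plant import camera_params
def cam(n):
    c=camera_params(n);return c["K"],c["k1"],c["eye"],R.from_rotvec(c["orientation"]).as_matrix()
def proj(n,P):
    K,k,e,M=cam(n);P=np.atleast_2d(P);c=(P-e)@M
    x=c[:,0]/-c[:,2];y=-c[:,1]/-c[:,2];f=1+k*(x*x+y*y)
    return np.c_[K[0,0]*x*f+K[0,2],K[1,1]*y*f+K[1,2]]
def ray(n,uv):
    K,k,e,M=cam(n);uv=np.atleast_2d(np.float64(uv))
    d=np.c_[(uv[:,0]-K[0,2])/K[0,0],(uv[:,1]-K[1,2])/K[1,1]];s=d.copy()
    for _ in range(20): s=d/(1+k*(s**2).sum(1,keepdims=True))
    return e,np.c_[s[:,0],-s[:,1],-np.ones(len(s))]@M.T
def atz(n,uv,z):
    e,d=ray(n,uv);return e+d*((z-e[2])/d[:,2:3])
def atdepth(n,uv,D):
    e,d=ray(n,uv);return e+d*np.reshape(D,(-1,1))
def crop(p,x0,y0,x1,y1,f,out):
    cv2.imwrite(out,cv2.resize(p[y0:y1,x0:x1],None,fx=f,fy=f,interpolation=cv2.INTER_CUBIC))
E
python3 - <<'E'
from h import *
p=cv2.imread("pics/top0.png");q=cv2.imread("pics/scene0.png")
crop(p,390,260,530,390,5,"pics/a1.png");crop(p,140,240,340,370,4,"pics/a2.png");crop(q,95,230,255,390,4,"pics/a3.png")
crop(p,280,235,400,365,4,"pics/a4.png")
E
```

```text
(no output)
```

View pics/a1.png

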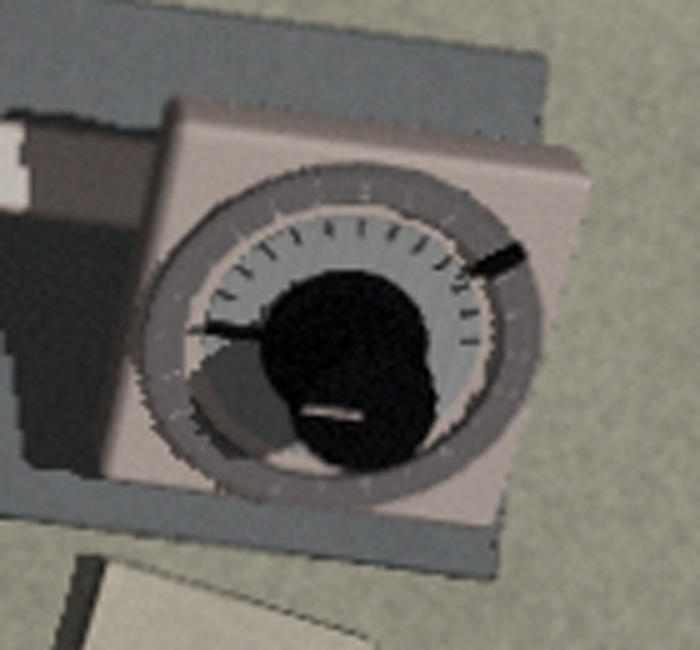

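View pics/a2.png

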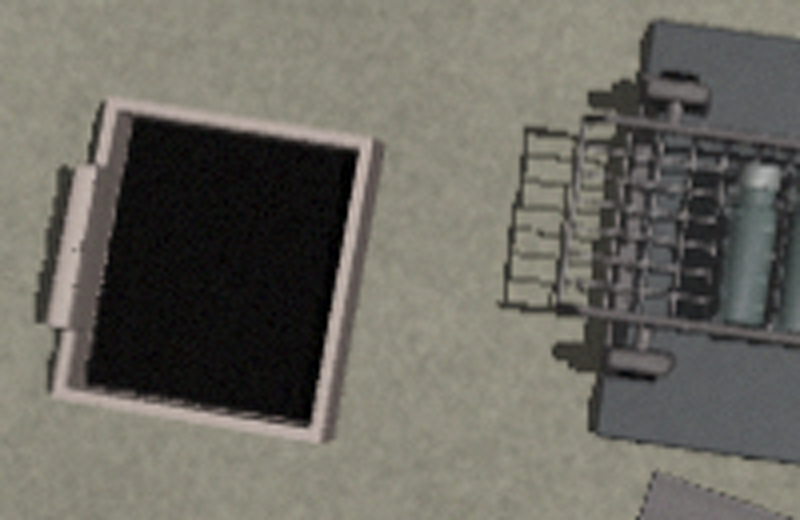

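View pics/a3.png

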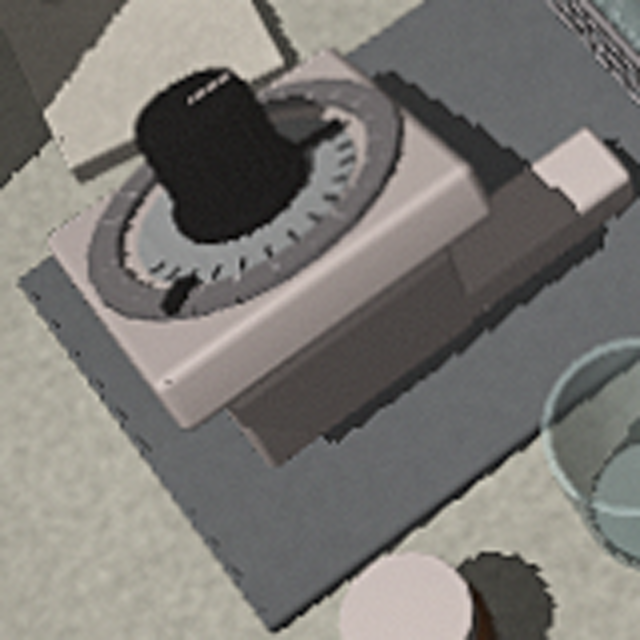

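View pics/a4.png

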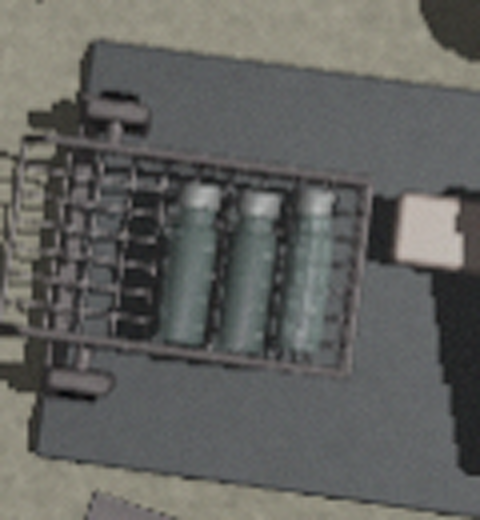

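Run:
```python
from h import *
q=cv2.imread("pics/scene0.png")
crop(q,300,90,430,200,6,"pics/b1.png");crop(q,210,160,360,280,5,"pics/b2.png")
```

```text
(no output)
```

View pics/b1.png

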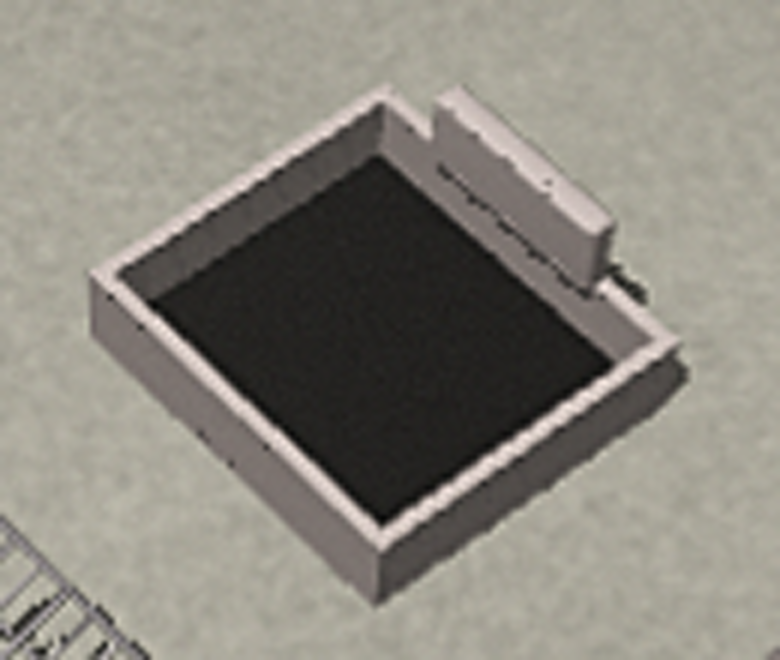

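View pics/b2.png

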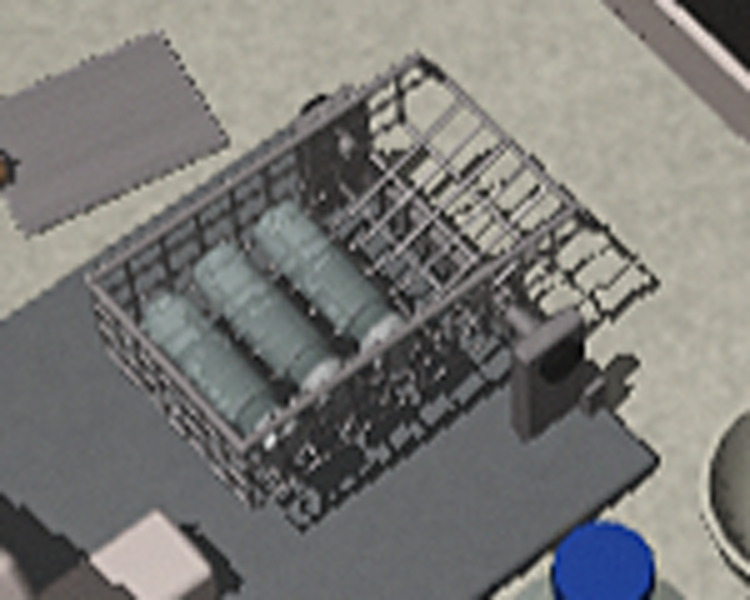

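```bash
cat > fit.py <<'E'
from h import *
from scipy.optimize import least_squares
def T(p,P): 
    c,s=np.cos(p[2]),np.sin(p[2]);P=np.array(P,float)
    return np.c_[p[0]+c*P[:,0]-s*P[:,1],p[1]+s*P[:,0]+c*P[:,1],P[:,2]]
def fit(obs,p0):
    def res(p): return np.concatenate([(proj(n,T(p,[o[0] for o in L]))-np.array([o[1] for o in L])).ravel() for n,L in obs.items()])
    r=least_squares(res,p0);return r.x,r.fun.reshape(-1,2)
E
python3 - <<'E'
from fit import *
z=.012
S={"top":[((.105,.155,z),(303.7,245.5)),((-.105,.155,z),(288.7,348.7)),((.105,-.245,z),(499.2,271)),((-.105,-.245,z),(489.2,375.6))],
"scene":[((.105,-.245,z),(163.7,387.5)),((-.105,-.245,z),(100,300.5)),((.105,.155,z),(341.8,252))]}
z=.034
Tr={"top":[((.075,.0675,z),(167,264.75)),((.075,-.0675,z),(235,275)),((-.075,-.0675,z),(221.2,350)),((-.075,.0675,z),(153.7,338.7))],
"scene":[((-.075,-.0675,z),(315.3,135.8)),((.075,-.0675,z),(363.3,181.3)),((.075,.0675,z),(414.2,147.5)),((-.075,.0675,z),(364.2,104.7)),((.075,-.0675,0),(362.8,190.8))]}
for O,p0 in((S,[.4,-.1,0]),(Tr,[.4,.3,0])):
    for k in(["top"],["scene"],["top","scene"]):
        x,f=fit({n:O[n] for n in k},p0);print(k,x.round(4),"\n",f.round(1).tolist())
E
```

```text
['top'] [ 0.4804 -0.1105 -0.1128] 
 [[-1.0, -1.0], [-0.7, 0.7], [0.9, -0.3], [0.8, 0.6]]
['scene'] [ 0.4829 -0.1083 -0.1132] 
 [[-0.4, 0.7], [-0.6, -0.3], [1.0, -0.7]]
['top', 'scene'] [ 0.4815 -0.1094 -0.1118] 
 [[-1.6, -1.5], [-1.2, 0.2], [0.3, -1.0], [0.3, -0.0], [-1.2, 0.7], [-1.5, -0.2], [0.0, -1.0]]
['top'] [ 0.4717  0.2401 -0.1314] 
 [[0.7, -0.9], [-0.6, -0.7], [-0.0, 0.8], [-0.0, 0.8]]
['scene'] [ 0.4743  0.2441 -0.1362] 
 [[-0.2, -0.4], [0.4, 0.5], [-0.5, -0.3], [0.3, -0.7], [-0.1, 0.8]]
['top', 'scene'] [ 0.4732  0.2421 -0.1309] 
 [[-0.3, -1.6], [-1.6, -1.5], [-1.0, -0.0], [-1.0, -0.0], [-1.3, 0.1], [-0.4, 0.8], [-1.5, -0.3], [-0.9, -0.5], [-0.9, 1.1]]
```

Run:
```python
from h import *
import plant;print([a for a in dir(plant) if not a.startswith('_')])
from plant import *
print({k:getattr(plant,k) for k in dir(plant) if 'tip' in k.lower()})
s=read_state();print(R.from_rotvec(s["orientation"]).as_matrix().round(3))
for nm,uv,h in(("wash cap",(218,180),.14),("reagent cap",(363,195),.17),("jar",(487,238),.07),("mortar",(296,210),.05),("beaker",(433,227),.095)):
    print(nm,atz("top",uv,h).round(3))
for nm,uv,h in(("wash cap",(445,194),.14),("reagent cap",(331,273),.17),("jar",(197,384),.07),("mortar",(375,258),.05),("beaker",(254,338),.095)):
    print(nm,atz("scene",uv,h).round(3))
```

```text
['IKError', 'camera_params', 'close_job', 'read_camera', 'read_state', 'tips_ahead']
{'tips_ahead': 0.011}
[[ 0.355 -0.935 -0.   ]
 [-0.935 -0.355  0.002]
 [-0.002 -0.    -1.   ]]
wash cap [[0.698 0.182 0.14 ]]
reagent cap [[ 0.667 -0.077  0.17 ]]
jar [[ 0.613 -0.322  0.07 ]]
mortar [[0.664 0.045 0.05 ]]
beaker [[ 0.628 -0.213  0.095]]
wash cap [[0.703 0.182 0.14 ]]
reagent cap [[ 0.671 -0.075  0.17 ]]
jar [[ 0.616 -0.324  0.07 ]]
mortar [[0.669 0.046 0.05 ]]
beaker [[ 0.634 -0.214  0.095]]
```

```bash
cat > go.py <<'E'
import sys
from h import *
from plant import read_state
# x y z yaw(tool x dir); TCP
def main():
    s=read_state();M=R.from_rotvec(s["orientation"]).as_matrix()
    yaw=np.arctan2(M[1,0],M[0,0])
    print("t %.2f pos"%s["t"],s["tool_pos"].round(4),"yaw %.4f"%yaw,"tiltz",M[:,2].round(4),"F",s["force"].round(1),"open %.4f"%s["opening"],"q",s["q"].round(2))
    for a in sys.argv[1:]:
        g=[float(v) for v in a.split(",")]
        d=M.T@(np.array(g[:3])-s["tool_pos"])*100
        w=(g[3]-yaw+np.pi)%(2*np.pi)-np.pi
        print("->",d.round(2).tolist(),round(-w,3))
main()
E
python3 go.py .45,-.1,.25,-1.7 .47,.1,.22,-1.7
```

```text
t 0.10 pos [ 0.2128 -0.5605  0.2287] yaw -1.2080 tiltz [-4.0e-04  1.6e-03 -1.0e+00] F [-1.  -0.4  0.5] open 0.0933 q [-1.29  0.13  1.49  0.    1.52 -0.09]
-> [-34.64, -38.52, -2.07] 0.492
-> [-52.62, -47.48, 0.96] 0.492
```

Call:
play_rows(
  increments=[
    [[-34.6, -38.5, -2.0, 0.49], [-34.6, -38.5, -2.0, 0.49], [-34.6, -38.5, -2.0, 0.49], [-34.6, -38.5, -2.0, 0.49], [-34.6, -38.5, -2.0, 0.49]],
  ],
  jaw=5,
)

```text
t: 0.6
tool_pos: [0.327, -0.3381, 0.2387]
orientation: [-2.072, 2.36, 0.003]
force: [2.0, 0.2, 0.3]
opening: 0.0574
```

```bash
python3 go.py .45,-.1,.25,-1.7  .481,.303,.15,-1.702
```

```text
t 0.60 pos [ 0.327  -0.3381  0.2387] yaw -1.7004 tiltz [-7.0e-04  2.1e-03 -1.0e+00] F [2.  0.2 0.3] open 0.0574 q [-0.91 -0.23  1.82  0.    1.55  0.79]
-> [-25.2, -9.12, -1.09] -0.0
-> [-65.54, -6.99, 8.99] 0.002
```

Call:
play_rows(
  increments=[
    [[-45.0, -9.0, -1.0, 0], [-45.0, -9.0, -1.0, 0], [-45.0, -9.0, -1.0, 0], [-45.0, -9.0, -1.0, 0], [-45.0, -9.0, -1.0, 0]],
  ],
)

```text
t: 1.1
tool_pos: [0.4068, -0.1012, 0.2446]
orientation: [-2.072, 2.36, 0.003]
force: [0.6, -0.4, 0.0]
opening: 0.0499
```

```bash
python3 go.py   .481,.303,.20,-1.702
```

```text
t 1.10 pos [ 0.4068 -0.1012  0.2446] yaw -1.7008 tiltz [-5.e-04  2.e-03 -1.e+00] F [ 0.6 -0.4  0. ] open 0.0499 q [-0.37 -0.38  1.93  0.    1.59  1.33]
-> [-41.04, -2.12, 4.54] 0.001
```

Call:
play_rows(
  increments=[
    [[-41.0, -2.1, 4.5, 0], [-41.0, -2.1, 4.5, 0], [-41.0, -2.1, 4.5, 0], [-41.0, -2.1, 4.5, 0], [-41.0, -2.1, 4.5, 0]],
  ],
)

```text
t: 1.6
tool_pos: [0.4511, 0.1435, 0.2177]
orientation: [-2.072, 2.36, 0.003]
force: [0.8, 0.0, -0.6]
opening: 0.0499
```

```bash
python3 go.py   .481,.303,.12,-1.702
```

```text
t 1.60 pos [0.4511 0.1435 0.2177] yaw -1.7005 tiltz [-4.0e-04  1.9e-03 -1.0e+00] F [ 0.8  0.  -0.6] open 0.0499 q [ 0.2  -0.21  1.84  0.    1.51  1.9 ]
-> [-16.19, -0.91, 9.8] 0.001
```

Call:
play_rows(
  increments=[
    [[-16.2, -0.9, 9.0, 0], [-16.2, -0.9, 9.0, 0], [-16.2, -0.9, 9.0, 0], [-16.2, -0.9, 9.0, 0], [-16.2, -0.9, 9.0, 0]],
  ],
)

```text
t: 2.1
tool_pos: [0.4783, 0.3055, 0.1234]
orientation: [2.073, -2.353, -0.007]
force: [-0.9, -0.6, -0.3]
opening: 0.05
```

```bash
python3 go.py   .481,.303,.12,-1.702;python3 - <<'E'
from h import *
from plant import *
p,d=read_camera("scene");crop(p,280,20,460,200,4,"pics/c1.png")
p,d=read_camera("top");crop(p,60,200,260,370,4,"pics/c2.png")
E
```

```text
t 2.10 pos [0.4783 0.3055 0.1234] yaw -1.6971 tiltz [-6.6e-03 -2.0e-04 -1.0e+00] F [-0.9 -0.6 -0.3] open 0.0500 q [0.48 0.12 1.69 0.   1.33 2.17]
-> [0.21, -0.3, 0.33] 0.005
```

View pics/c1.png

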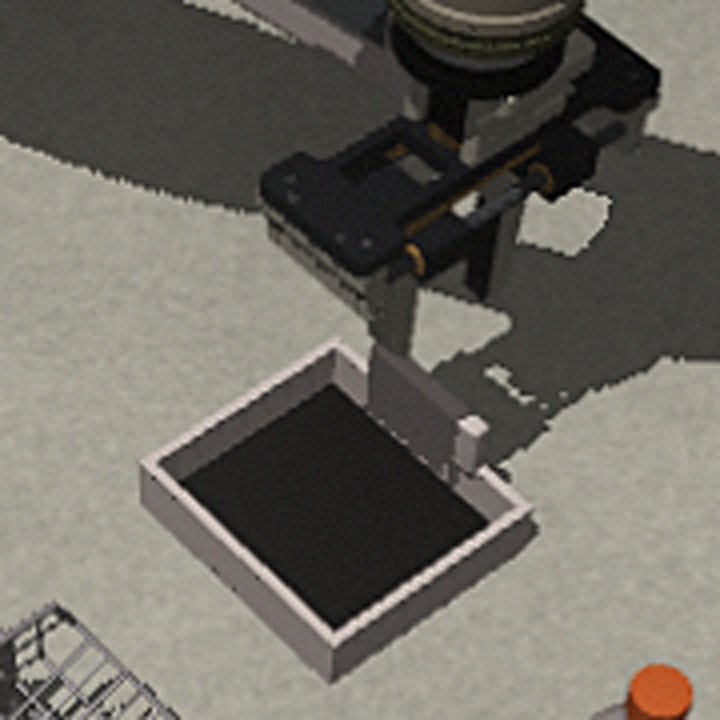

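View pics/c2.png

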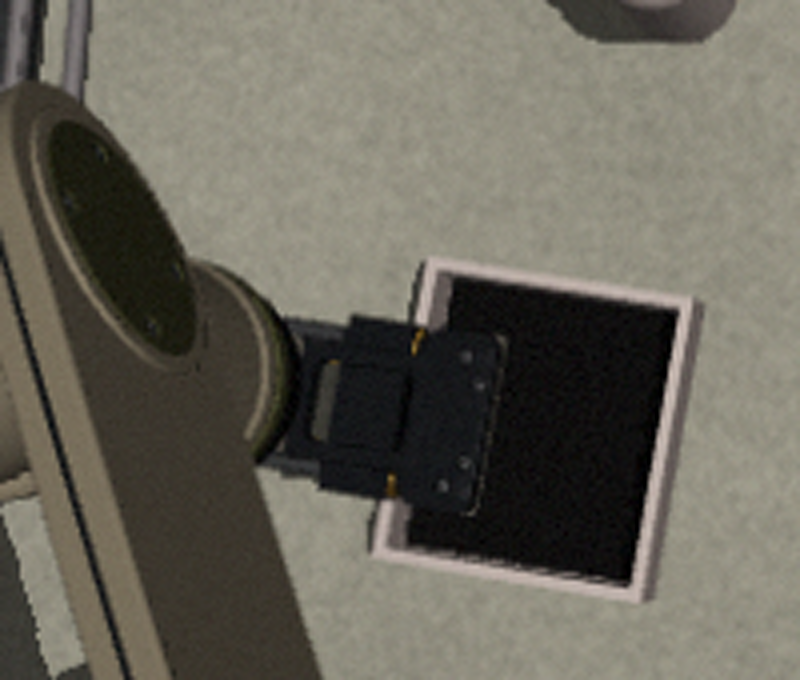

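Run:
```python
from h import *
from plant import *
s=read_state();M=R.from_rotvec(s["orientation"]).as_matrix();print(s["tool_pos"],M[:,2].round(4))
for a in(.025,.0425,-.025,-.0425):
  for b in(-.0075,.0075):
    P=s["tool_pos"]+M@[a,b,.011]
    print(a,b,((proj("scene",P)-[280,20])*4).round(0))
```

```text
[0.47995307 0.30312785 0.12666447] [-2.8e-03  3.0e-04 -1.0e+00]
0.025 -0.0075 [[407. 350.]]
0.025 0.0075 [[386. 332.]]
0.0425 -0.0075 [[381. 367.]]
0.0425 0.0075 [[360. 349.]]
-0.025 -0.0075 [[482. 301.]]
-0.025 0.0075 [[461. 283.]]
-0.0425 -0.0075 [[507. 284.]]
-0.0425 0.0075 [[486. 267.]]
```

```bash
python3 go.py   .482,.304,.048,-1.702
```

```text
t 2.20 pos [0.48   0.3031 0.1267] yaw -1.6989 tiltz [-2.8e-03  3.0e-04 -1.0e+00] F [-0.3 -0.5  0.6] open 0.0498 q [0.47 0.12 1.69 0.   1.33 2.17]
-> [-0.11, -0.21, 7.87] 0.003
```

Call:
play_rows(
  increments=[
    [[0, -0.2, 3.0, 0], [0, -0.2, 6.0, 0], [-0.1, -0.2, 7.9, 0], [-0.1, -0.2, 7.9, 0], [-0.1, -0.2, 7.9, 0]],
  ],
)

```text
t: 2.7
tool_pos: [0.4825, 0.3032, 0.049]
orientation: [2.073, -2.359, -0.003]
force: [0.2, 0.0, 1.0]
opening: 0.0502
```

Call:
play_rows(
  increments=[
    [[0, 0, 0, 0], [0, 0, 0, 0], [0, 0, 0, 0], [0, 0, 0, 0], [0, 0, 0, 0]],
  ],
  jaw=0.8,
  squeeze=12,
)

```text
t: 3.2
tool_pos: [0.4826, 0.3033, 0.0492]
orientation: [2.073, -2.359, -0.002]
force: [-0.2, -0.9, 0.7]
opening: 0.0146
```

```bash
python3 go.py   .482,.304,.048,-1.702
```

```text
t 3.20 pos [0.4826 0.3033 0.0492] yaw -1.6998 tiltz [-1.6e-03  7.0e-04 -1.0e+00] F [-0.2 -0.9  0.7] open 0.0146 q [0.47 0.21 1.74 0.   1.19 2.17]
-> [-0.06, 0.07, 0.12] 0.002
```

Call:
play_rows(
  increments=[
    [[0, 0, 0, 0], [0, 0, 0, 0], [0, 0, 0, 0]],
  ],
)

```text
t: 3.5
tool_pos: [0.4825, 0.3034, 0.0492]
orientation: [2.073, -2.359, -0.003]
force: [-1.4, 0.4, 1.4]
opening: 0.0119
```

```bash
python3 - <<'E'
from h import *
from plant import *
p,d=read_camera("scene");crop(p,280,20,440,200,4,"pics/d1.png")
p,d=read_camera("top");crop(p,60,200,260,370,4,"pics/d2.png")
E
python3 go.py
```

```text
t 3.60 pos [0.4825 0.3034 0.0492] yaw -1.6998 tiltz [-1.7e-03  9.0e-04 -1.0e+00] F [0.1 0.1 0.6] open 0.0120 q [0.47 0.21 1.74 0.   1.19 2.17]
```

View pics/d1.png

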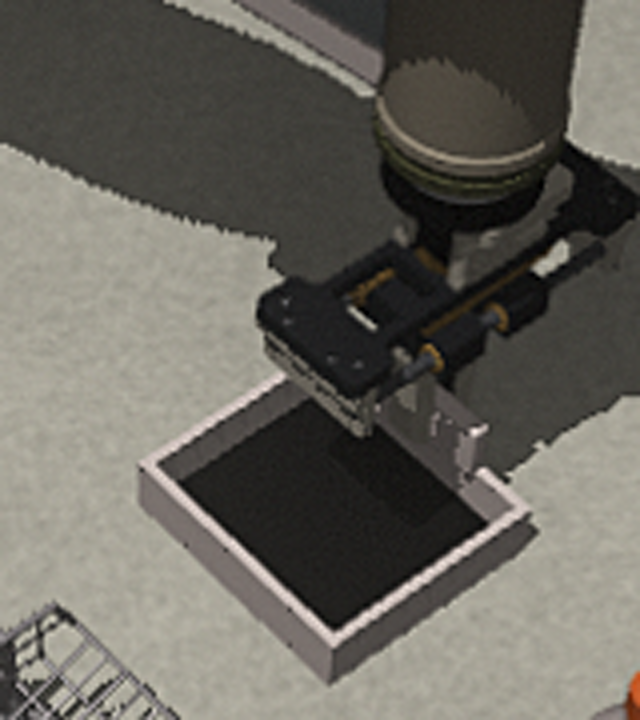

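View pics/d2.png

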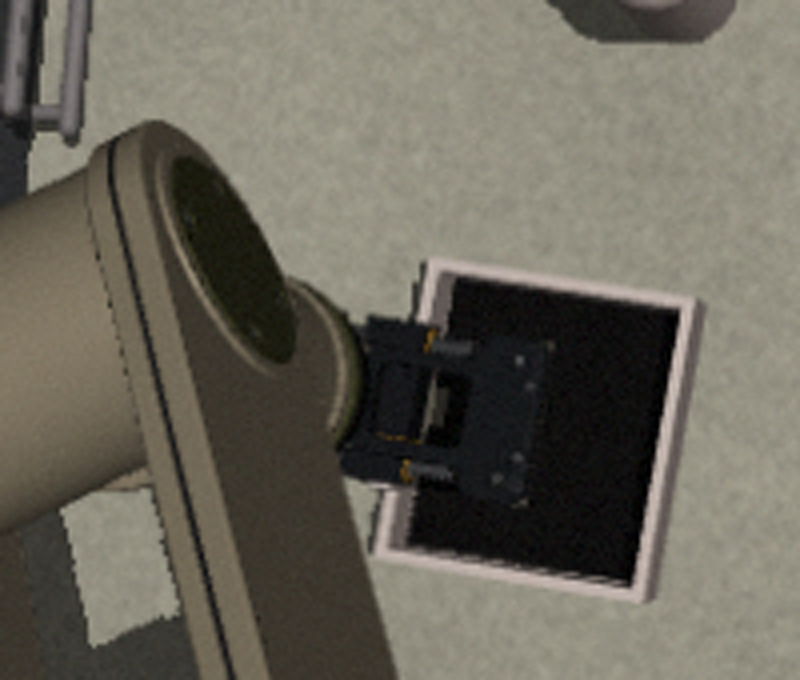

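```bash
python3 go.py   .517,.193,.049,-1.683
```

```text
t 3.60 pos [0.4825 0.3034 0.0492] yaw -1.6998 tiltz [-1.7e-03  9.0e-04 -1.0e+00] F [0.1 0.1 0.6] open 0.0120 q [0.47 0.21 1.74 0.   1.19 2.17]
-> [10.5, -4.84, 0.01] -0.017
```

Call:
play_rows(
  increments=[
    [[1.0, -1.0, 0, 0], [2.5, -2.0, 0, 0], [4.0, -3.0, 0, -0.01], [5.5, -4.0, 0, -0.015], [7.0, -4.8, 0, -0.017]],
  ],
  squeeze=30,
)

```text
t: 4.1
tool_pos: [0.5217, 0.2271, 0.0492]
orientation: [2.094, -2.342, -0.003]
force: [-1.5, 2.1, 1.7]
opening: 0.0114
```

```bash
python3 go.py   .517,.193,.049,-1.683
```

```text
t 4.10 pos [0.5217 0.2271 0.0492] yaw -1.6827 tiltz [-0.0015  0.0013 -1.    ] F [-1.5  2.1  1.7] open 0.0114 q [0.32 0.21 1.74 0.   1.19 2.  ]
-> [3.44, 0.09, 0.02] 0.0
```

Call:
play_rows(
  increments=[
    [[1.2, 0.1, 0, 0], [2.4, 0.1, 0, 0], [3.4, 0.1, 0, 0], [3.4, 0.1, 0, 0]],
  ],
)

```text
t: 4.5
tool_pos: [0.5166, 0.1919, 0.0492]
orientation: [2.092, -2.342, -0.002]
force: [-0.7, -2.3, 1.8]
opening: 0.0118
```

```bash
python3 - <<'E'
from h import *
from plant import *
p,d=read_camera("scene");cv2.imwrite("pics/e_s.png",p);crop(p,230,90,420,250,4,"pics/e1.png")
p,d=read_camera("top");cv2.imwrite("pics/e_t.png",p);crop(p,170,220,350,370,4,"pics/e2.png")
E
python3 go.py .5145,.1731,.049,-1.683
```

```text
t 4.60 pos [0.5167 0.1928 0.0492] yaw -1.6830 tiltz [-1.7e-03  3.0e-04 -1.0e+00] F [-1.5 -2.8  1.4] open 0.0118 q [0.26 0.17 1.79 0.   1.18 1.95]
-> [1.98, -0.0, 0.02] -0.0
```

View pics/e1.png

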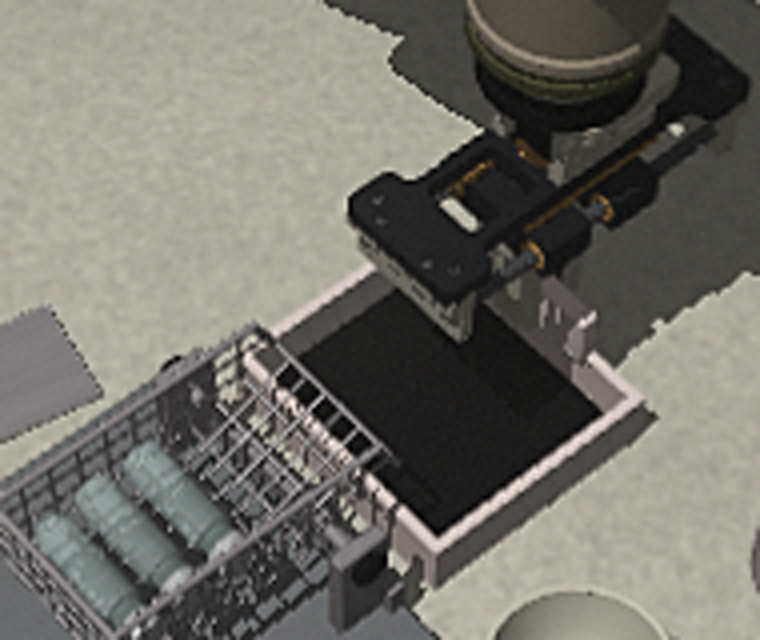

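View pics/e2.png

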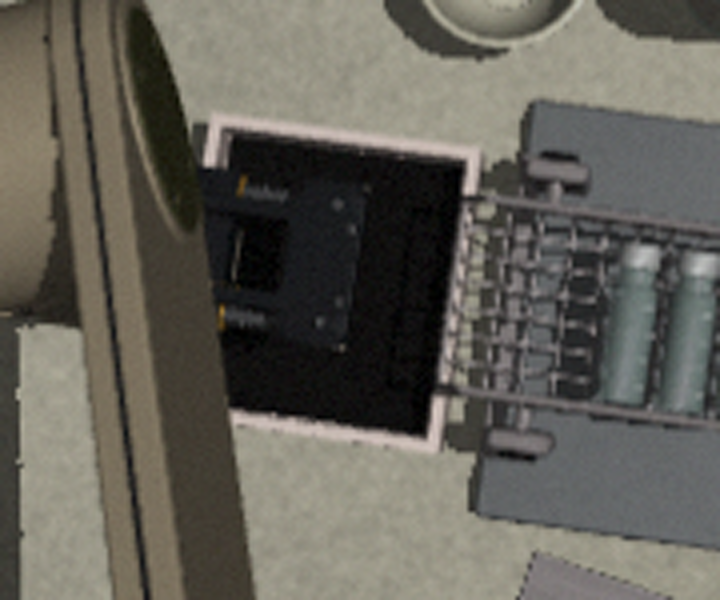

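Run:
```python
from fit import *
z=.034
Tr={"top":[((.075,.0675,z),(223,248.75)),((.075,-.0675,z),(290.5,257.5)),((-.075,-.0675,z),(279.25,333))],
"scene":[((.075,-.0675,z),(338.25,227)),((.075,.0675,z),(391.25,190.5)),((.075,-.0675,0),(337.5,236))]}
S={"top":(.4804,-.1105,-.1128),"scene":(.4829,-.1083,-.1132)}
for n in S:
    x,f=fit({n:Tr[n]},[.5,.13,-.11]);s=S[n];c,w=np.cos(s[2]),np.sin(s[2]);d=x[:2]-s[:2]
    print(n,x.round(4),"in station",(c*d[0]+w*d[1]).round(4),(-w*d[0]+c*d[1]).round(4),(x[2]-s[2]).round(4),f.round(1).tolist())
```

```text
top [ 0.5062  0.1298 -0.1117] in station -0.0014 0.2417 0.0011 [[-0.2, -0.5], [-0.1, -0.3], [0.3, 0.7]]
scene [ 0.5074  0.1341 -0.1508] in station -0.003 0.2436 -0.0376 [[-0.4, 0.2], [0.6, -0.6], [-0.1, 0.3]]
```

Call:
play_rows(
  increments=[
    [[0.4, -0.15, 0, 0], [0.9, -0.15, 0, 0], [1.4, -0.15, 0, 0], [1.7, -0.15, 0, 0], [1.7, -0.15, 0, 0]],
  ],
)

```text
t: 5.1
tool_pos: [0.5163, 0.1751, 0.0492]
orientation: [2.092, -2.342, -0.002]
force: [0.0, -0.6, 1.5]
opening: 0.0116
```

Call:
play_rows(
  increments=[
    [[0.1, 0, 0, 0], [0.2, 0, 0, 0], [0.2, 0, 0, 0]],
  ],
)

```text
t: 5.4
tool_pos: [0.516, 0.1731, 0.0492]
orientation: [2.092, -2.342, -0.002]
force: [-0.4, 1.1, 0.3]
opening: 0.0119
```

Call:
play_rows(
  increments=[
    [[0.05, 0, 0, 0], [0.1, 0, 0, 0], [0.15, 0, 0, 0], [0.2, 0, 0, 0]],
  ],
)

```text
t: 5.8
tool_pos: [0.5162, 0.1726, 0.0495]
orientation: [-2.092, 2.342, 0.004]
force: [1.6, 9.6, -0.8]
opening: 0.0119
```

Call:
play_rows(
  increments=[
    [[0.2, 0, 0, 0], [0.25, 0, 0, 0], [0.25, 0, 0, 0]],
  ],
)

```text
t: 6.1
tool_pos: [0.5162, 0.1725, 0.05]
orientation: [-2.09, 2.339, 0.007]
force: [0.7, 13.0, 0.5]
opening: 0.0117
```

Call:
play_rows(
  increments=[
    [[0, 0, 0, 0], [0, 0, 0, 0], [0, 0, 0, 0]],
  ],
  squeeze=3,
)

```text
t: 6.4
tool_pos: [0.5161, 0.1726, 0.0499]
orientation: [-2.09, 2.339, 0.007]
force: [1.0, 3.4, -1.5]
opening: 0.0119
```

Now open slightly and rise.

Call:
play_rows(
  increments=[
    [[0, 0, 0, 0], [0, 0, 0, 0], [0, 0, 0, 0], [0, 0, 0, 0]],
  ],
  jaw=4,
)

```text
t: 6.8
tool_pos: [0.5161, 0.1723, 0.0499]
orientation: [-2.09, 2.34, 0.007]
force: [0.3, 0.5, -0.6]
opening: 0.0378
```

Call:
play_rows(
  increments=[
    [[0, 0, -2, 0], [0, 0, -6, 0], [0, 0, -11, 0], [0, 0, -16, 0], [0, 0, -16, 0]],
  ],
)

```text
t: 7.3
tool_pos: [0.5204, 0.1722, 0.2191]
orientation: [-2.082, 2.331, -0.004]
force: [1.0, -0.1, 0.2]
opening: 0.0399
```

```bash
python3 go.py .40,-.05,.25,-1.683
```

```text
t 7.30 pos [0.5204 0.1722 0.2191] yaw -1.6832 tiltz [ 0.0137  0.0092 -0.9999] F [ 1.  -0.1  0.2] open 0.0399 q [ 0.22 -0.02  1.66  0.01  1.48  1.9 ]
-> [23.39, 9.43, -3.46] -0.0
```

Call:
play_rows(
  increments=[
    [[23.4, 9.4, -3.5, 0], [23.4, 9.4, -3.5, 0], [23.4, 9.4, -3.5, 0], [23.4, 9.4, -3.5, 0], [23.4, 9.4, -3.5, 0]],
  ],
  jaw=7,
)

```text
t: 7.8
tool_pos: [0.4005, -0.0486, 0.2498]
orientation: [-2.083, 2.33, -0.004]
force: [1.1, -1.9, 0.4]
opening: 0.0694
```

```bash
python3 - <<'E'
from h import *
from plant import *
p,d=read_camera("scene");cv2.imwrite("pics/f_s.png",p);crop(p,230,90,420,250,4,"pics/f1.png")
p,d=read_camera("top");cv2.imwrite("pics/f_t.png",p);crop(p,200,220,380,370,4,"pics/f2.png")
E
python3 go.py .42,-.24,.24,-1.683
```

```text
t 7.90 pos [ 0.4003 -0.0522  0.251 ] yaw -1.6900 tiltz [ 0.0155  0.0064 -0.9999] F [ 0.9 -0.5 -0.8] open 0.0703 q [-0.27 -0.45  1.97  0.01  1.61  1.42]
-> [18.42, -4.18, 1.01] -0.007
```

View pics/f1.png

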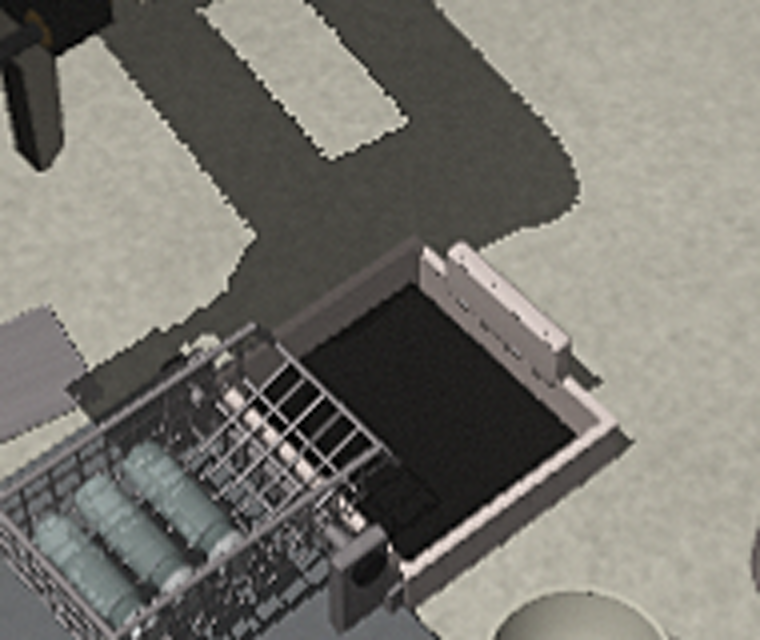

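View pics/f2.png

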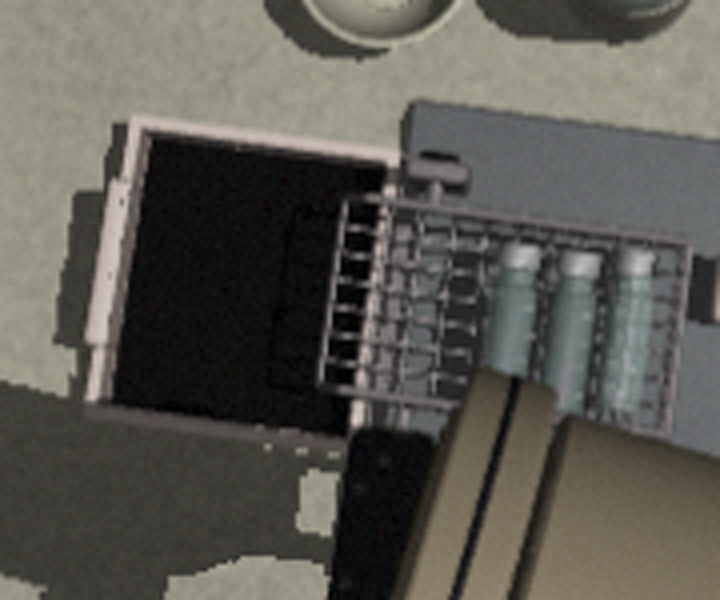

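Run:
```python
from fit import *
z=.034
Tr={"top":[((.075,.0675,z),(233.25,249.25)),((.075,-.0675,z),(300.5,259.5)),((-.075,.0675,z),(222,321.25))],
"scene":[((.075,-.0675,z),(331,231)),((.075,.0675,z),(385.5,195.5)),((-.075,.0675,z),(334.5,149.5))]}
S={"top":(.4804,-.1105,-.1128),"scene":(.4829,-.1083,-.1132)}
for n in S:
    x,f=fit({n:Tr[n]},[.5,.13,-.11]);s=S[n];c,w=np.cos(s[2]),np.sin(s[2]);d=x[:2]-s[:2]
    print(n,x.round(4),"in station",(c*d[0]+w*d[1]).round(4),(-w*d[0]+c*d[1]).round(4),(x[2]-s[2]).round(4),f.round(1).tolist())
s=(.4815,-.1094,-.1125)
print("knob grip pts",T(s,[(-.0408,-.15,.136),(-.0379,-.15,.131)]))
for n in S:
  a=R.from_euler('z',S[n][2]).as_matrix()
  # knob top ring visible?
  ex=np.array([.866,0,.5]);ey=np.array([0,1,0]);c=np.array([-.02,-.15,.1]);nn=np.array([-.5,0,.866])
  # pointer angle th cw: from +y toward ... cw seen from outside: y -> ? 
  for th in(0,1.9,2.35,2.8):
    P=c+.006*nn+.05*(np.cos(th)*ey+np.sin(th)*ex)
    print(n,th,proj(n,T(S[n],[P])).round(1))
```

```text
top [ 0.506   0.1096 -0.1337] in station 0.0007 0.2216 -0.0209 [[0.6, -1.3], [0.9, -1.1], [-1.5, 2.3]]
scene [ 0.5061  0.1149 -0.1395] in station -0.0021 0.2244 -0.0263 [[-0.0, 2.3], [-0.5, -0.4], [0.5, -2.3]]
knob grip pts [[ 0.42411849 -0.25387146  0.136     ]
 [ 0.42700016 -0.25419702  0.131     ]]
top 0 [[431.5 325.5]]
top 1.9 [[473.8 307.2]]
top 2.35 [[482.8 314.4]]
top 2.8 [[486.9 324.4]]
scene 0 [[180.8 260.5]]
scene 1.9 [[158.1 294.8]]
scene 2.35 [[145.6 298.9]]
scene 2.8 [[135.4 298.6]]
```

```bash
cat > dial.py <<'E'
from fit import *
S={"top":(.4804,-.1105,-.1128),"scene":(.4829,-.1083,-.1132)}
ex=np.array([.866,0,.5]);ey=np.array([0,1,0]);C=np.array([-.02,-.15,.1]);nn=np.array([-.5,0,.866])
def pt(r,th,h): th=np.atleast_1d(th);return C+h*nn+r*(np.cos(th)[:,None]*ey+np.sin(th)[:,None]*ex)
def inv(n,uv,h,s=None):
    s=s or S[n];e,d=ray(n,uv);A=R.from_euler('z',s[2]).as_matrix();o=np.array([s[0],s[1],0])
    e=(e-o)@A;d=d@A;t=((C+h*nn-e)@nn)/(d@nn);P=e+d*t[:,None]-C
    a,b=P@ey,P@ex;return np.c_[np.hypot(a,b),np.arctan2(b,a)]
if __name__=="__main__":
    th=np.linspace(0,2*np.pi,100)
    for n in S:
        p=proj(n,T(S[n],pt(.071,th,.011)));print(n,p.min(0),p.max(0))
    print(inv("top",[(484.4,315.2),(494.8,310),(428.4,325.6),(442,326.5)],.006))
    print(inv("top",[(484.4,315.2),(494.8,310)],.011))
    print(inv("scene",[(139.5,308),(143,298.5),(179,262)],.011))
    img=cv2.imread("pics/top0.png")
    big=cv2.resize(img[260:390,390:530],None,fx=5,fy=5,interpolation=cv2.INTER_CUBIC)
    for r,h,col in((.071,.011,(0,0,255)),(.05,.011,(0,255,0)),(.024,.053,(255,0,0)),(.05,.006,(0,255,255))):
        q=((proj("top",T(S["top"],pt(r,th,h)))-[390,260])*5+2).astype(int);cv2.polylines(big,[q],True,col)
    cv2.imwrite("pics/g1.png",big)
E
python3 dial.py
```

```text
top [419.50315993 295.02506172] [499.59007212 363.81343242]
scene [115.84613142 247.38746717] [193.66117755 306.56033027]
[[ 0.05138985  2.41028456]
 [ 0.07160446  2.4224045 ]
 [ 0.0554112  -0.0201378 ]
 [ 0.03104794  0.02195652]]
[[0.05191651 2.35173444]
 [0.07194744 2.38004378]]
[[0.07593565 2.3203104 ]
 [0.05415408 2.35513809]
 [0.04573138 0.20143134]]
```

View pics/g1.png

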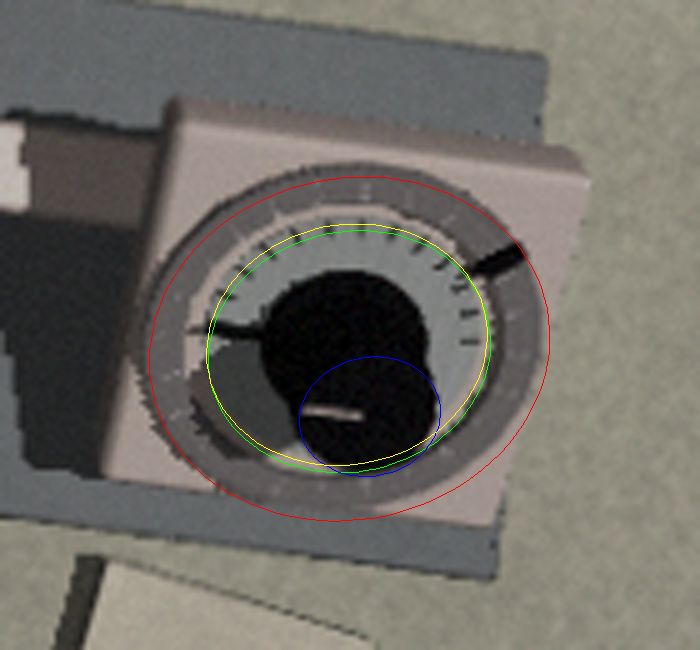

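Run:
```python
from dial import *
th=np.linspace(0,2*np.pi,100)
img=cv2.imread("pics/scene0.png")
big=cv2.resize(img[230:390,95:255],None,fx=4,fy=4,interpolation=cv2.INTER_CUBIC)
for r,h,col in((.071,.011,(0,0,255)),(.05,.011,(0,255,0)),(.024,.053,(255,0,0)),(.05,.006,(0,255,255))):
    q=((proj("scene",T(S["scene"],pt(r,th,h)))-[95,230])*4+2).astype(int);cv2.polylines(big,[q],True,col)
for n in ["scene"]:
    q=((proj(n,T(S[n],[(.105,-.245,.012),(-.105,-.245,.012),(-.105,.155,.012),(.105,.155,.012)]))-[95,230])*4+2).astype(int);cv2.polylines(big,[q],True,(255,255,0))
cv2.imwrite("pics/g2.png",big)
d=np.load("pics/top0.npy")
# depth plane check on ring: points
from scipy.optimize import least_squares
m=[]
for v in range(285,372):
    for u in range(410,505):
        r,t=inv("top",[(u,v)],.011)[0]
        if .056<r<.066 and d[v,u]>0: m.append((u,v))
m=np.array(m);P=atdepth("top",m,d[m[:,1],m[:,0]])
s=S["top"];Q=(P-[s[0],s[1],0])@R.from_euler('z',s[2]).as_matrix()
hh=(Q-C)@nn;print(np.median(hh),hh.std())
A=np.c_[Q[:,:2],np.ones(len(Q))];k=abs(hh-np.median(hh))<.006
print(np.linalg.lstsq(A[k],Q[k,2],rcond=None)[0],k.mean())
```

```text
Traceback (most recent call last):
  File "dial.py", line 6, in inv
    s=s or S[n];e,d=ray(n,uv);A=R.from_euler('z',s[2]).as_matrix();o=np.array([s[0],s[1],0])
                    ~~~^^^^^^
  File "h.py", line 11, in ray
    K,k,e,M=cam(n);uv=np.atleast_2d(np.float64(uv))
            ~~~^^^
  File "h.py", line 5, in cam
    c=camera_params(n);return c["K"],c["k1"],c["eye"],R.from_rotvec(c["orientation"]).as_matrix()
ValueError: time passes only in moves, steps and waits
```

View pics/g2.png

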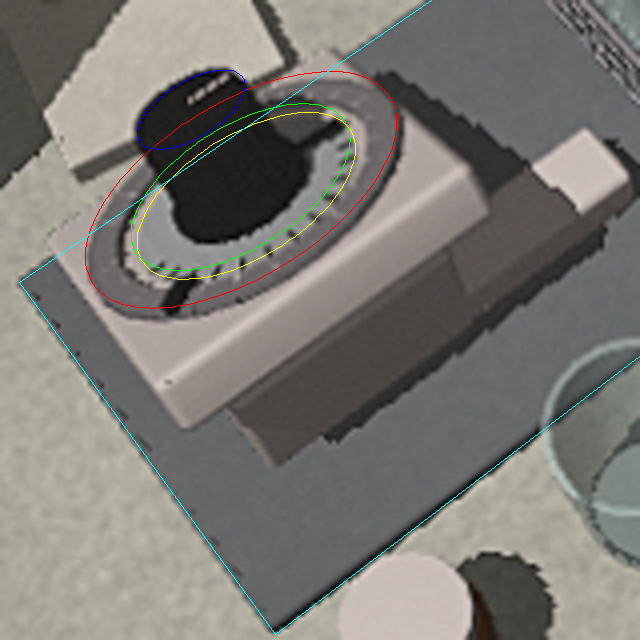

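```bash
sed -i 's/^def cam(n):/from functools import lru_cache\n@lru_cache\ndef cam(n):/' h.py; python3 go.py .4253,-.2541,.23,-1.183
```

```text
t 7.90 pos [ 0.4003 -0.0522  0.251 ] yaw -1.6900 tiltz [ 0.0155  0.0064 -0.9999] F [ 0.9 -0.5 -0.8] open 0.0703 q [-0.27 -0.45  1.97  0.01  1.61  1.42]
-> [19.77, -4.86, 2.01] -0.507
```

Call:
play_rows(
  increments=[
    [[19.8, -4.9, 2.0, -0.51], [19.8, -4.9, 2.0, -0.51], [19.8, -4.9, 2.0, -0.51], [19.8, -4.9, 2.0, -0.51], [19.8, -4.9, 2.0, -0.51]],
  ],
)

```text
t: 8.4
tool_pos: [0.4256, -0.257, 0.2289]
orientation: [-2.602, 1.736, -0.014]
force: [-0.2, 0.9, -0.5]
opening: 0.0701
```

Call:
play_rows(
  increments=[
    [[0, 0, 0, 0]],
  ],
)

```text
t: 8.5
tool_pos: [0.4253, -0.2594, 0.2275]
orientation: [-2.6, 1.741, -0.011]
force: [0.7, 0.7, 0.1]
opening: 0.07
```

```bash
python3 go.py .4253,-.2541,.134,-1.183;python3 - <<'E'
from h import *
from plant import *
p,d=read_camera("scene");crop(p,60,150,260,310,4,"pics/i1.png")
E
```

```text
t 8.50 pos [ 0.4253 -0.2594  0.2275] yaw -1.1801 tiltz [ 0.0133  0.0067 -0.9999] F [0.7 0.7 0.1] open 0.0700 q [-0.66 -0.16  1.78  0.01  1.52  0.52]
-> [-0.48, -0.06, 9.35] 0.003
```

View pics/i1.png

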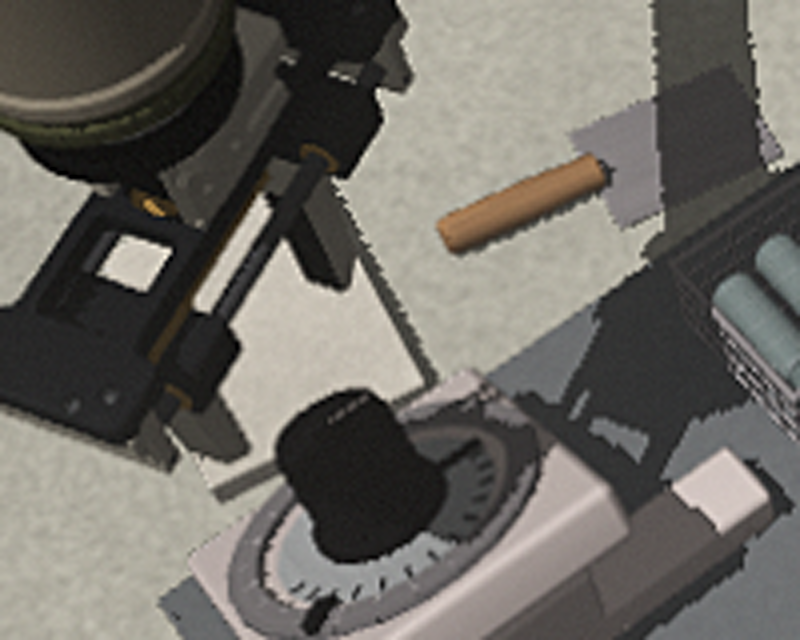

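Call:
play_rows(
  increments=[
    [[-0.5, 0, 4, 0], [-0.5, 0, 6.5, 0], [-0.5, 0, 8, 0], [-0.5, 0, 9.3, 0], [-0.5, 0, 9.3, 0]],
  ],
)

```text
t: 9.05
tool_pos: [0.4241, -0.2514, 0.1332]
orientation: [-2.6, 1.738, -0.007]
force: [0.5, 0.5, -0.4]
opening: 0.0702
```

```bash
python3 go.py .4253,-.2541,.134,-1.183;python3 - <<'E'
from h import *
from plant import *
p,d=read_camera("scene");crop(p,60,190,230,320,4,"pics/i2.png")
E
```

```text
t 9.05 pos [ 0.4241 -0.2514  0.1332] yaw -1.1784 tiltz [ 0.0113  0.009  -0.9999] F [ 0.5  0.5 -0.4] open 0.0702 q [-0.65 -0.1   1.9   0.01  1.34  0.53]
-> [0.3, -0.01, -0.08] 0.005
```

View pics/i2.png

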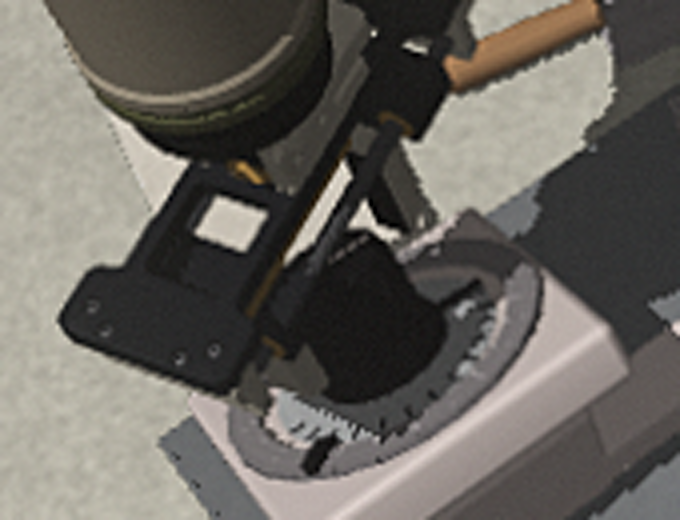

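Call:
play_rows(
  increments=[
    [[0.2, 0, 0, 0], [0.2, 0, 0, 0], [0.2, 0, 0, 0], [0.2, 0, 0, 0]],
  ],
  jaw=3.5,
  squeeze=35,
)

```text
t: 9.5
tool_pos: [0.4258, -0.2534, 0.1358]
orientation: [-2.599, 1.738, -0.01]
force: [-3.5, 5.2, 5.9]
opening: 0.0518
```

```bash
python3 go.py .4253,-.2541,.134,-1.183
```

```text
t 9.50 pos [ 0.4258 -0.2534  0.1358] yaw -1.1790 tiltz [ 0.0134  0.0088 -0.9999] F [-3.5  5.2  5.9] open 0.0518 q [-0.65 -0.1   1.89  0.02  1.34  0.52]
-> [0.04, 0.07, 0.18] 0.004
```

Call:
play_rows(
  increments=[
    [[0, 0, 0.1, 0.1], [0, 0, 0.1, 0.2], [0, 0, 0.1, 0.3], [0, 0, 0.1, 0.4], [0, 0, 0.1, 0.5]],
  ],
)

```text
t: 10.0
tool_pos: [0.4271, -0.2538, 0.1357]
orientation: [-2.082, 2.329, -0.008]
force: [9.8, -0.8, -7.7]
opening: 0.0474
```

```bash
python3 go.py .4253,-.2541,.134,-2.183;python3 - <<'E'
from h import *
from plant import *
p,d=read_camera("scene");crop(p,60,150,260,310,4,"pics/i3.png")
E
```

```text
t 10.00 pos [ 0.4271 -0.2538  0.1357] yaw -1.6826 tiltz [ 0.0166  0.0077 -0.9998] F [ 9.8 -0.8 -7.7] open 0.0474 q [-0.65 -0.1   1.89  0.02  1.34  1.03]
-> [0.05, 0.18, 0.17] 0.5
```

View pics/i3.png

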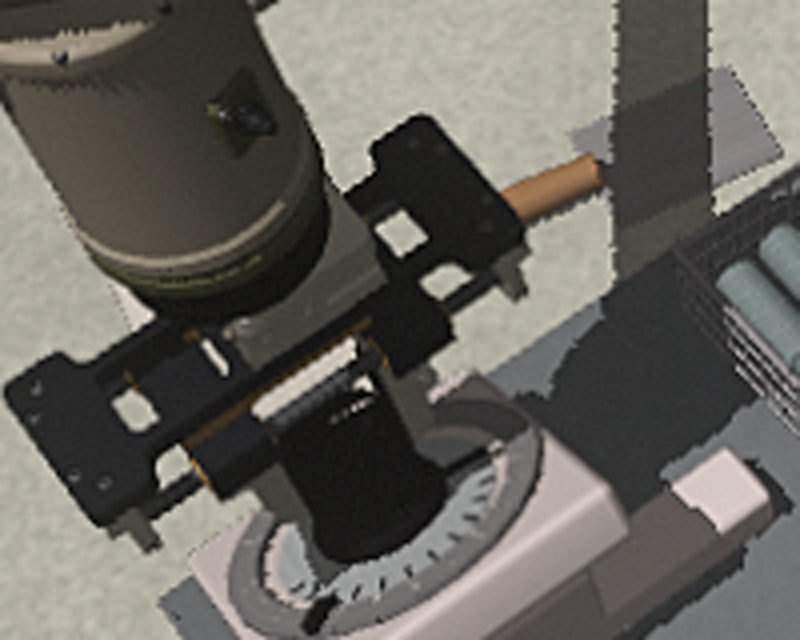

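Call:
play_rows(
  increments=[
    [[0, 0, 0.1, 0.1], [0, 0, 0.1, 0.2], [0, 0, 0.1, 0.3], [0, 0, 0.1, 0.4], [0, 0, 0.1, 0.5]],
  ],
)

```text
t: 10.55
tool_pos: [0.4278, -0.2553, 0.1362]
orientation: [-1.429, 2.777, -0.007]
force: [-3.3, -5.8, 5.2]
opening: 0.0503
```

```bash
python3 go.py .4253,-.2541,.134,-2.183;python3 - <<'E'
from h import *
from plant import *
p,d=read_camera("scene");crop(p,60,150,260,310,4,"pics/i4.png")
E
```

```text
t 10.55 pos [ 0.4278 -0.2553  0.1362] yaw -2.1913 tiltz [ 0.0185  0.0048 -0.9998] F [-3.3 -5.8  5.2] open 0.0503 q [-0.65 -0.1   1.89  0.02  1.34  1.54]
-> [0.05, 0.28, 0.22] -0.008
```

View pics/i4.png

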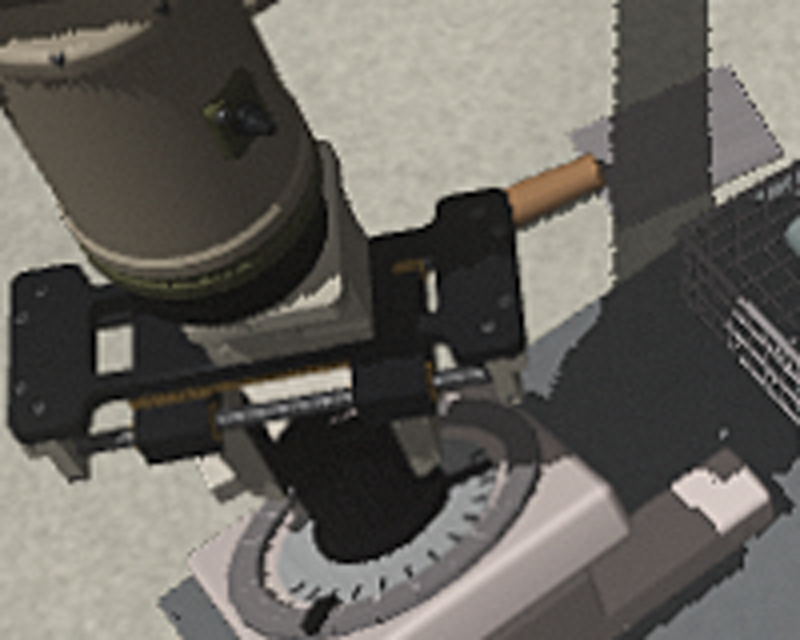

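Run:
```python
from dial import *
for uv in((482,440),(500,446),(492,464)): print(inv("scene",[np.array(uv)/4+[60,150]],.006))
```

```text
[[ 0.05034897 -0.03874687]]
[[0.05459889 0.19521048]]
[[0.04934245 0.3913272 ]]
```

Call:
play_rows(
  increments=[
    [[0, 0, 0, 0], [0, 0, 0, 0], [0, 0.2, 0.2, -0.1], [0, 0.2, 0.2, -0.25], [0, 0.2, 0.2, -0.4]],
  ],
  jaw=6.4,
  squeeze=60,
)

```text
t: 11.1
tool_pos: [0.426, -0.2541, 0.1343]
orientation: [-1.953, 2.439, -0.012]
force: [0.1, -0.1, 0.1]
opening: 0.0638
```

```bash
python3 go.py .4258,-.2543,.133,-1.083
```

```text
t 11.10 pos [ 0.426  -0.2541  0.1343] yaw -1.7911 tiltz [ 0.0182  0.005  -0.9998] F [ 0.1 -0.1  0.1] open 0.0638 q [-0.65 -0.1   1.9   0.02  1.33  1.14]
-> [0.03, 0.02, 0.13] -0.708
```

Call:
play_rows(
  increments=[
    [[0, 0, 0.1, -0.15], [0, 0, 0.1, -0.3], [0, 0, 0.1, -0.45], [0, 0, 0.1, -0.6], [0, 0, 0.1, -0.72]],
  ],
)

```text
t: 11.6
tool_pos: [0.4261, -0.2539, 0.1334]
orientation: [-2.696, 1.586, -0.02]
force: [0.1, 0.3, 0.6]
opening: 0.064
```

Call:
play_rows(
  increments=[
    [[0, 0, 0, 0], [0, 0, 0, 0], [0, 0, 0, 0], [0, 0, 0, 0]],
  ],
  jaw=3.5,
)

```text
t: 12.0
tool_pos: [0.426, -0.2537, 0.1333]
orientation: [-2.694, 1.589, -0.02]
force: [-0.6, 2.5, 0.4]
opening: 0.0521
```

```bash
python3 go.py .4258,-.2543,.133,-1.083
```

```text
t 12.00 pos [ 0.426  -0.2537  0.1333] yaw -1.0657 tiltz [ 0.018   0.0057 -0.9998] F [-0.6  2.5  0.4] open 0.0521 q [-0.65 -0.1   1.9   0.02  1.33  0.41]
-> [0.04, 0.05, 0.03] 0.017
```

Call:
play_rows(
  increments=[
    [[0, 0, 0, 0], [0, 0, 0, 0], [0, 0, 0, 0.12], [0, 0, 0, 0.24], [0, 0, 0, 0.36]],
  ],
)

```text
t: 12.5
tool_pos: [0.4258, -0.2535, 0.1332]
orientation: [-2.359, 2.05, -0.015]
force: [-7.3, 0.3, 10.6]
opening: 0.0486
```

```bash
python3 go.py .4258,-.2543,.133,-2.283
```

```text
t 12.50 pos [ 0.4258 -0.2535  0.1332] yaw -1.4306 tiltz [ 0.0176  0.006  -0.9998] F [-7.3  0.3 10.6] open 0.0486 q [-0.65 -0.1   1.9   0.02  1.33  0.78]
-> [0.08, 0.02, 0.02] 0.852
```

Call:
play_rows(
  increments=[
    [[0, 0, 0, 0.12], [0, 0, 0, 0.24], [0, 0, 0, 0.36], [0, 0, 0, 0.48], [0, 0, 0, 0.6]],
  ],
)

```text
t: 13.0
tool_pos: [0.4262, -0.2538, 0.1338]
orientation: [-1.642, 2.656, -0.008]
force: [-1.4, -1.1, 5.0]
opening: 0.0491
```

Call:
play_rows(
  increments=[
    [[0, 0, 0, 0.12], [0, 0, 0, 0.2], [0, 0, 0, 0.25]],
  ],
)

```text
t: 13.3
tool_pos: [0.4248, -0.2529, 0.135]
orientation: [-1.297, 2.843, 0.001]
force: [-13.5, -1.4, 10.1]
opening: 0.0509
```

```bash
python3 go.py .4258,-.2543,.133,-2.283;python3 - <<'E'
from h import *
from plant import *
p,d=read_camera("scene");crop(p,60,150,260,310,4,"pics/i5.png")
E
```

```text
t 13.30 pos [ 0.4248 -0.2529  0.135 ] yaw -2.2858 tiltz [ 0.015   0.0077 -0.9999] F [-13.5  -1.4  10.1] open 0.0509 q [-0.65 -0.1   1.9   0.02  1.34  1.63]
-> [0.04, -0.17, 0.2] -0.003
```

View pics/i5.png

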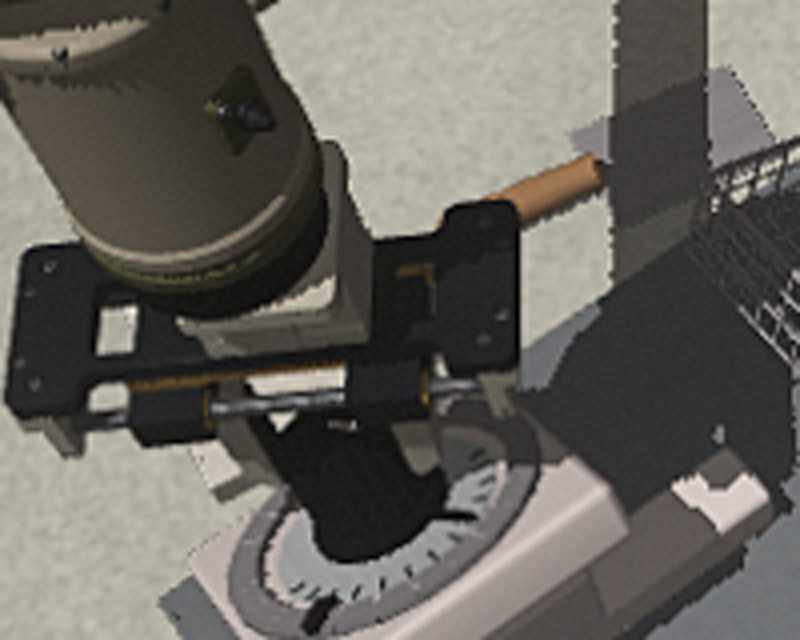

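Call:
play_rows(
  increments=[
    [[0, 0, 0, 0], [0, 0, 0, 0], [0, -0.15, 0.2, -0.1], [0, -0.15, 0.2, -0.25], [0, -0.15, 0.2, -0.4]],
  ],
  jaw=6.4,
)

```text
t: 13.85
tool_pos: [0.4263, -0.2543, 0.1326]
orientation: [-1.84, 2.526, -0.006]
force: [-0.3, -0.0, 0.2]
opening: 0.0642
```

```bash
python3 go.py .4258,-.2543,.132,-1.033
```

```text
t 13.85 pos [ 0.4263 -0.2543  0.1326] yaw -1.8824 tiltz [ 0.016   0.0068 -0.9998] F [-0.3 -0.   0.2] open 0.0642 q [-0.65 -0.09  1.9   0.02  1.33  1.23]
-> [0.02, 0.05, 0.06] -0.849
```

Call:
play_rows(
  increments=[
    [[0, 0, 0, -0.15], [0, 0, 0, -0.3], [0, 0, 0, -0.45], [0, 0, 0, -0.6], [0, 0, 0, -0.75]],
  ],
)

```text
t: 14.35
tool_pos: [0.4265, -0.2543, 0.1324]
orientation: [-2.639, 1.677, -0.016]
force: [-0.3, 0.4, 0.4]
opening: 0.0642
```

Call:
play_rows(
  increments=[
    [[0, 0, 0, -0.1], [0, 0, 0, -0.1], [0, 0, 0, -0.1], [0, 0, 0, -0.1], [0, 0, 0, -0.1]],
  ],
  jaw=3.5,
)

```text
t: 14.85
tool_pos: [0.4262, -0.2539, 0.1321]
orientation: [-2.719, 1.545, -0.015]
force: [-2.0, 3.3, 0.2]
opening: 0.0531
```

Call:
play_rows(
  increments=[
    [[0, 0, 0, 0.12], [0, 0, 0, 0.24], [0, 0, 0, 0.36], [0, 0, 0, 0.48], [0, 0, 0, 0.6]],
  ],
)

```text
t: 15.35
tool_pos: [0.4264, -0.2538, 0.132]
orientation: [-2.132, 2.284, -0.008]
force: [4.1, 0.5, -4.6]
opening: 0.0471
```

Call:
play_rows(
  increments=[
    [[0, 0, 0, 0.12], [0, 0, 0, 0.24], [0, 0, 0, 0.36], [0, 0, 0, 0.48], [0, 0, 0, 0.6]],
  ],
)

```text
t: 15.85
tool_pos: [0.426, -0.2536, 0.1333]
orientation: [-1.355, 2.815, 0.002]
force: [-17.0, 1.8, 18.4]
opening: 0.0509
```

```bash
python3 go.py .4258,-.2543,.133,-2.283;python3 - <<'E'
from h import *
from plant import *
p,d=read_camera("scene");crop(p,60,110,360,310,2.6,"pics/i6.png")
E
```

```text
t 15.85 pos [ 0.426  -0.2536  0.1333] yaw -2.2444 tiltz [ 0.015   0.0085 -0.9999] F [-17.    1.8  18.4] open 0.0509 q [-0.65 -0.09  1.89  0.02  1.33  1.59]
-> [0.07, -0.03, 0.03] 0.039
```

View pics/i6.png

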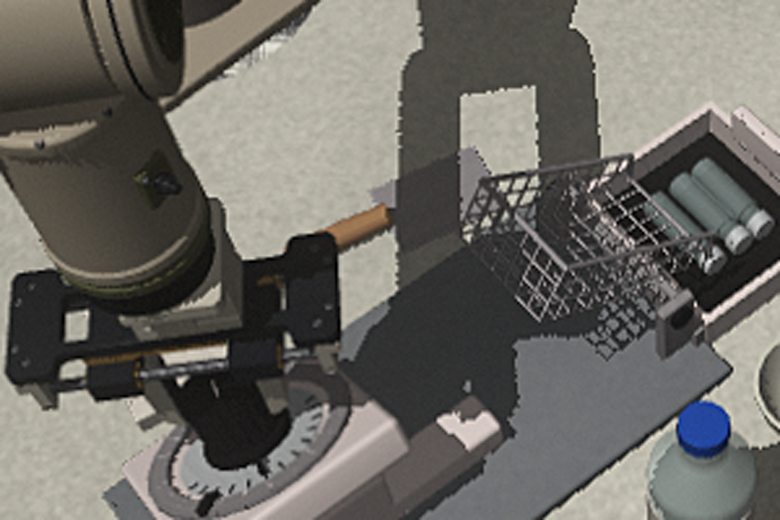

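Run:
```python
from dial import *
print(inv("scene",[(161.9,292)],.006), inv("scene",[(179.5,279.25)],.006),inv("scene",[(139.5,308),(143,298.5)],.008))
```

```text
[[0.04801506 1.75432398]] [[0.05309722 1.06620341]] [[0.07233774 2.36397104]
 [0.05058289 2.42038784]]
```

Call:
play_rows(
  increments=[
    [[0, 0, 0, 0], [0, 0, 0, 0], [0, 0, 0.1, -0.1], [0, 0, 0.1, -0.25], [0, 0, 0.1, -0.4]],
  ],
  jaw=6.4,
)

```text
t: 16.4
tool_pos: [0.4261, -0.2542, 0.1323]
orientation: [-1.884, 2.493, -0.006]
force: [-0.4, 0.8, -0.9]
opening: 0.0641
```

```bash
python3 go.py .4258,-.2543,.132,-1.283
python3 - <<'E'
from h import *
from plant import *
p,d=read_camera("scene");crop(p,100,220,220,320,6,"pics/i7.png")
E
```

```text
t 16.40 pos [ 0.4261 -0.2542  0.1323] yaw -1.8471 tiltz [ 0.0154  0.0072 -0.9999] F [-0.4  0.8 -0.9] open 0.0641 q [-0.65 -0.09  1.9   0.02  1.33  1.19]
-> [0.02, 0.03, 0.03] -0.564
```

View pics/i7.png

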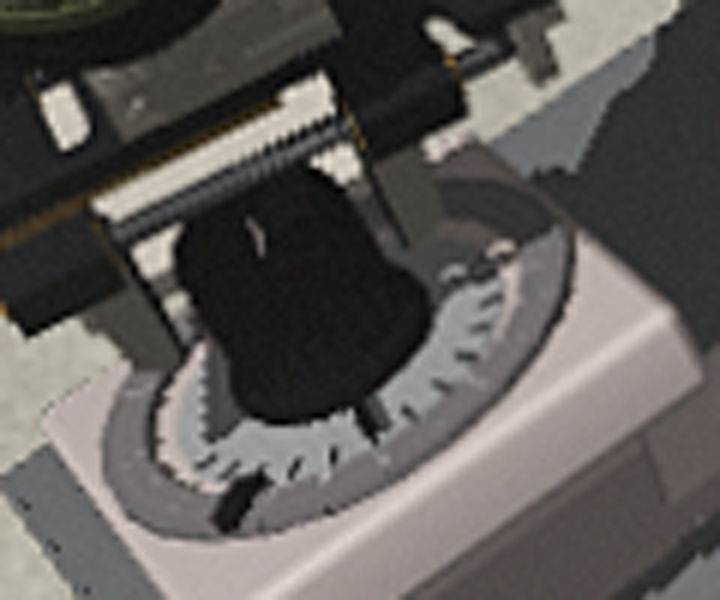

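Call:
play_rows(
  increments=[
    [[0, 0, 0, -0.15], [0, 0, 0, -0.3], [0, 0, 0, -0.45], [0, 0, 0, -0.6], [0, 0, 0, -0.6]],
  ],
)

```text
t: 16.95
tool_pos: [0.4263, -0.2544, 0.1323]
orientation: [-2.548, 1.813, -0.014]
force: [-0.7, -0.3, 0.7]
opening: 0.0644
```

Call:
play_rows(
  increments=[
    [[0, 0, 0, 0], [0, 0, 0, 0], [0, 0, 0, 0], [0, 0, 0, 0], [0, 0, 0, 0]],
  ],
  jaw=3.5,
)

```text
t: 17.45
tool_pos: [0.4261, -0.2538, 0.1321]
orientation: [-2.544, 1.816, -0.012]
force: [-1.7, 5.7, 2.1]
opening: 0.051
```

Call:
play_rows(
  increments=[
    [[0, 0, 0, 0.12], [0, 0, 0, 0.24], [0, 0, 0, 0.36], [0, 0, 0, 0.48], [0, 0, 0, 0.6]],
  ],
)

```text
t: 17.95
tool_pos: [0.4275, -0.2537, 0.1318]
orientation: [-1.884, 2.49, -0.007]
force: [1.7, -5.1, 1.5]
opening: 0.0476
```

```bash
python3 go.py .4258,-.2543,.132,-2.183
python3 - <<'E'
from h import *
from plant import *
p,d=read_camera("scene");crop(p,100,220,220,320,6,"pics/i8.png")
E
```

```text
t 17.95 pos [ 0.4275 -0.2537  0.1318] yaw -1.8457 tiltz [ 0.0183  0.0079 -0.9998] F [ 1.7 -5.1  1.5] open 0.0476 q [-0.65 -0.09  1.9   0.02  1.33  1.19]
-> [0.11, 0.15, -0.02] 0.337
```

View pics/i8.png

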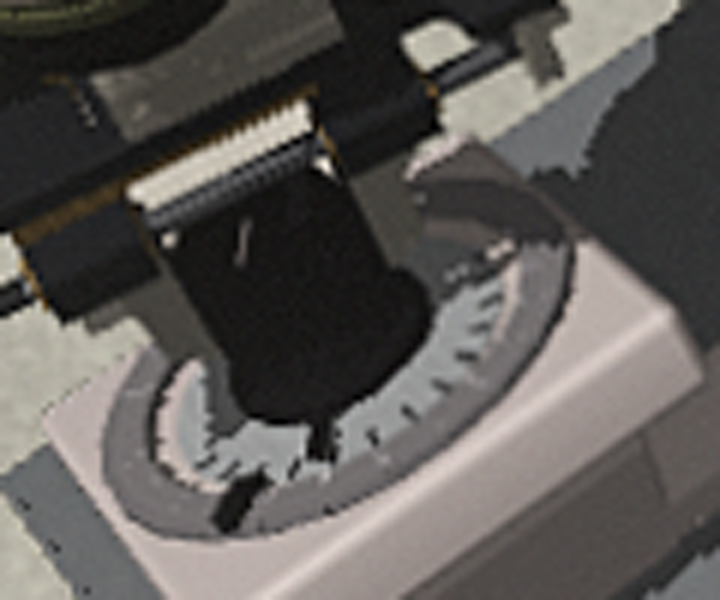

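Run:
```python
from dial import *
for uv in((318,460),(372,435),(263,478),(225,528)): print(uv,inv("scene",[np.array(uv)/6+[100,220]],.006))
```

```text
(318, 460) [[0.04943158 2.07949809]]
(372, 435) [[0.04947643 1.75752043]]
(263, 478) [[0.05133695 2.40419005]]
(225, 528) [[0.06954926 2.45542486]]
```

Call:
play_rows(
  increments=[
    [[0, 0, 0, 0.1], [0, 0, 0, 0.2], [0, 0, 0, 0.3]],
  ],
)

```text
t: 18.3
tool_pos: [0.4278, -0.2544, 0.1323]
orientation: [-1.473, 2.752, -0.005]
force: [-4.2, -5.0, 7.5]
opening: 0.0501
```

```bash
python3 go.py .4258,-.2543,.132,-2.183
python3 - <<'E'
from h import *
from plant import *
p,d=read_camera("scene");crop(p,100,220,220,320,6,"pics/i9.png")
E
```

```text
t 18.30 pos [ 0.4278 -0.2544  0.1323] yaw -2.1586 tiltz [ 0.019   0.0069 -0.9998] F [-4.2 -5.   7.5] open 0.0501 q [-0.65 -0.09  1.89  0.02  1.33  1.5 ]
-> [0.11, 0.17, 0.03] 0.024
```

View pics/i9.png

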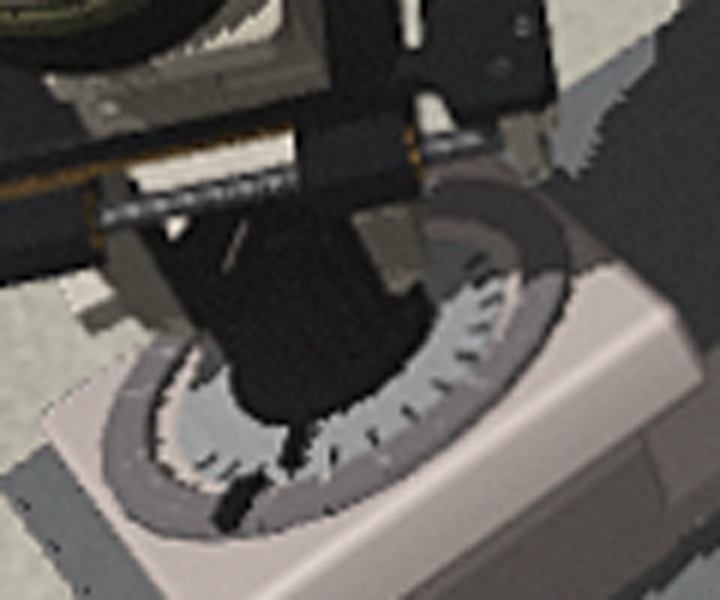

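Call:
play_rows(
  increments=[
    [[0, 0, 0, 0.08], [0, 0, 0, 0.16], [0, 0, 0, 0.16]],
  ],
)

```text
t: 18.65
tool_pos: [0.4258, -0.2536, 0.1337]
orientation: [-1.233, 2.871, 0.004]
force: [-18.1, 6.7, 21.0]
opening: 0.0517
```

```bash
python3 go.py .4258,-.2543,.132,-2.183
python3 - <<'E'
from h import *
from plant import *
p,d=read_camera("scene");crop(p,100,220,220,320,6,"pics/j1.png")
from dial import *
for uv in((290,471),): print(uv,inv("scene",[np.array(uv)/6+[100,220]],.006))
E
```

```text
t 18.65 pos [ 0.4258 -0.2536  0.1337] yaw -2.3304 tiltz [ 0.0145  0.009  -0.9999] F [-18.1   6.7  21. ] open 0.0517 q [-0.65 -0.09  1.89  0.02  1.34  1.67]
-> [0.05, -0.04, 0.17] -0.147
(290, 471) [[0.05052861 2.24305186]]
```

View pics/j1.png

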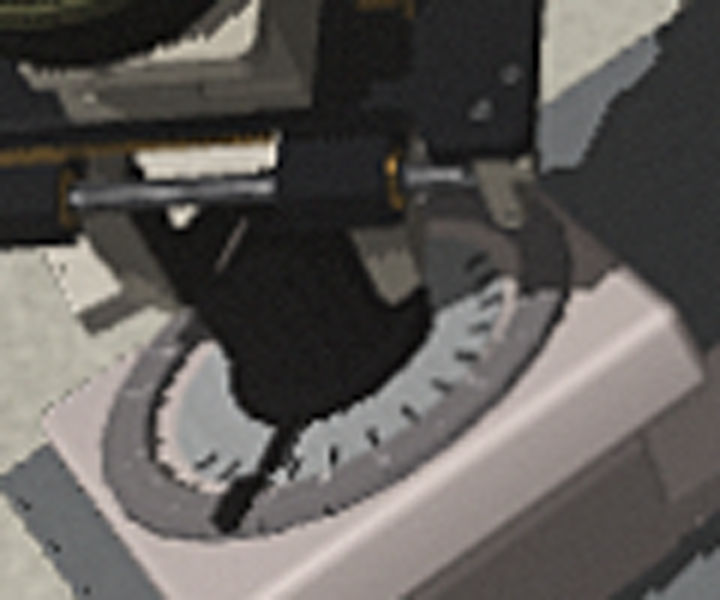

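Call:
play_rows(
  increments=[
    [[0, 0, 0, 0], [0, 0, 0, 0], [0, 0, 0, 0], [0, 0, -1, 0], [0, 0, -3, 0]],
  ],
  jaw=6.8,
)

```text
t: 19.2
tool_pos: [0.4244, -0.2532, 0.1628]
orientation: [-1.236, 2.872, 0.009]
force: [-1.6, -0.6, -0.1]
opening: 0.068
```

Call:
play_rows(
  increments=[
    [[0, 0, -5, 0], [0, 0, -8, 0]],
  ],
)

```text
t: 19.4
tool_pos: [0.4239, -0.2544, 0.2463]
orientation: [-1.235, 2.871, 0.005]
force: [-0.4, -0.9, 1.0]
opening: 0.068
```

```bash
python3 go.py .30,-.40,.26,-1.683 .4258,-.2543,.25,-1.5
```

```text
t 19.40 pos [ 0.4239 -0.2544  0.2463] yaw -2.3291 tiltz [ 0.0138  0.0095 -0.9999] F [-0.4 -0.9  1. ] open 0.0680 q [-0.66 -0.17  1.76  0.02  1.55  1.67]
-> [19.07, -1.02, -1.68] -0.646
-> [-0.14, -0.13, -0.36] -0.829
```

Call:
play_rows(
  increments=[
    [[19, -1, -1.7, -0.6], [19, -1, -1.7, -0.6], [19, -1, -1.7, -0.6], [19, -1, -1.7, -0.6], [19, -1, -1.7, -0.6]],
  ],
)

```text
t: 19.9
tool_pos: [0.298, -0.402, 0.2615]
orientation: [-2.031, 2.376, -0.005]
force: [-0.5, 0.9, -0.5]
opening: 0.068
```

```bash
python3 - <<'E'
from h import *
from plant import *
p,d=read_camera("scene");cv2.imwrite("pics/k_s.png",p);crop(p,100,220,220,320,6,"pics/k1.png")
p,d=read_camera("top");cv2.imwrite("pics/k_t.png",p);crop(p,410,280,510,370,7,"pics/k2.png");crop(p,190,220,400,370,3.8,"pics/k3.png")
E
python3 go.py
```

```text
t 20.00 pos [ 0.2988 -0.4012  0.2611] yaw -1.7312 tiltz [ 0.014   0.0082 -0.9999] F [ 0.3 -0.3  0.3] open 0.0681 q [-1.05 -0.16  1.71  0.02  1.58  0.69]
```

View pics/k1.png

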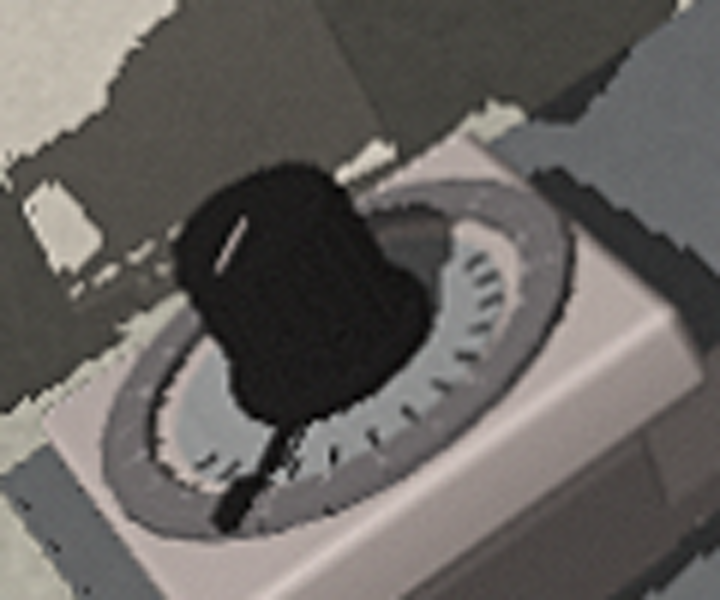

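View pics/k2.png

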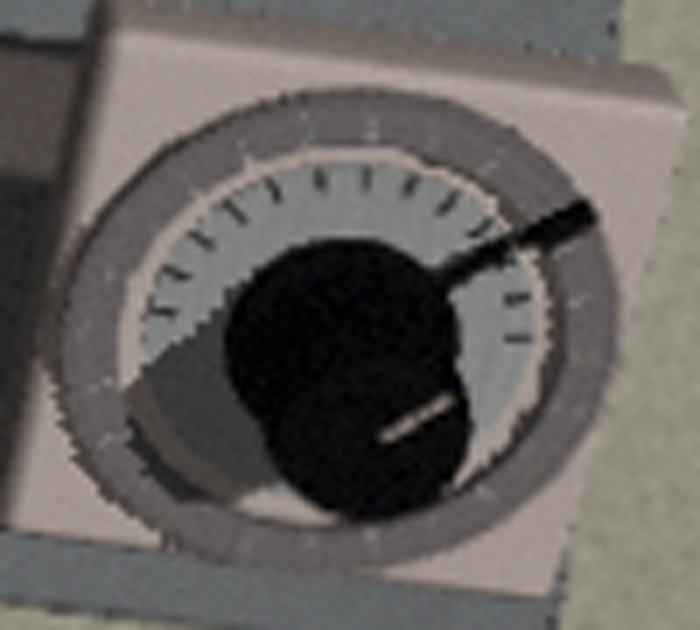

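View pics/k3.png

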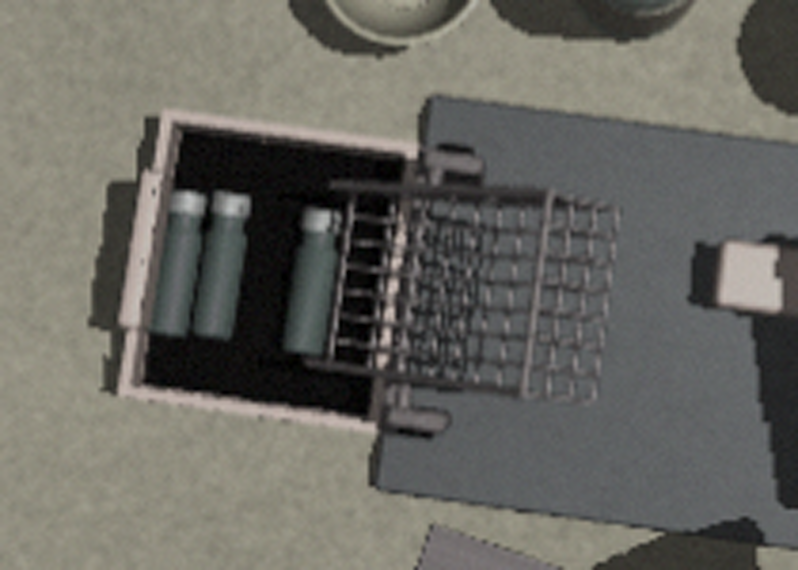

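Run:
```python
from dial import *
img=cv2.imread("pics/k_t.png")
crop(img,215,235,315,345,7,"pics/l1.png")
img2=cv2.imread("pics/k_s.png");crop(img2,270,120,400,250,6,"pics/l2.png")
crop(img,460,295,505,330,16,"pics/l3.png")
i0=cv2.imread("pics/top0.png");crop(i0,460,295,505,330,16,"pics/l4.png")
```

```text
(no output)
```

View pics/l1.png

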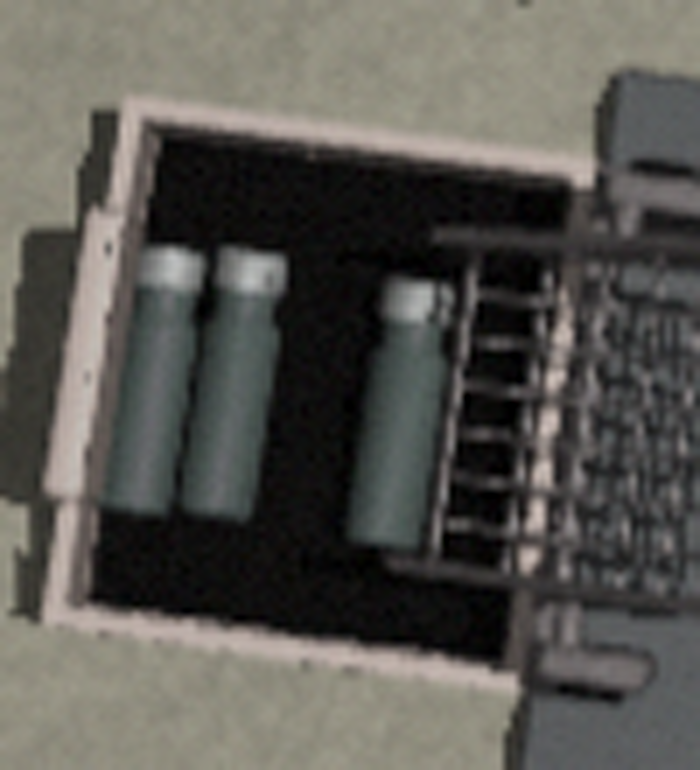

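View pics/l2.png

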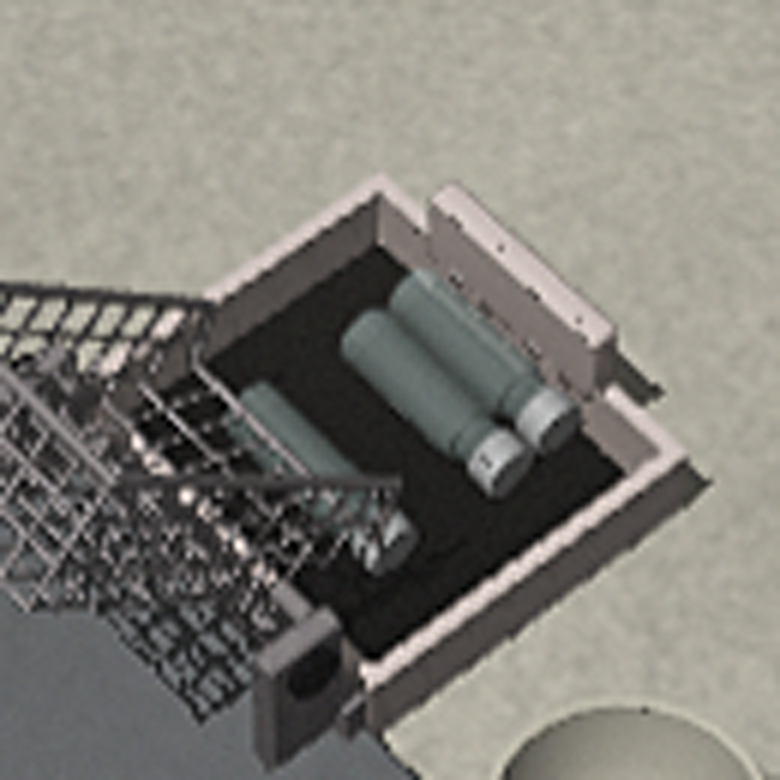

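View pics/l3.png

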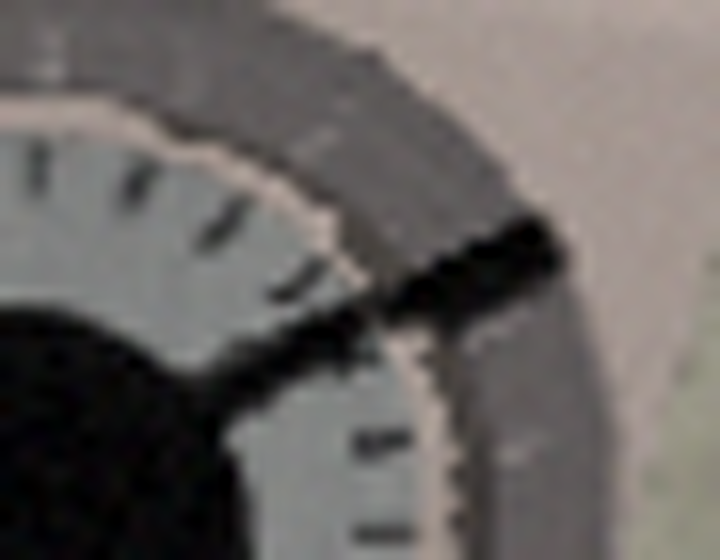

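View pics/l4.png

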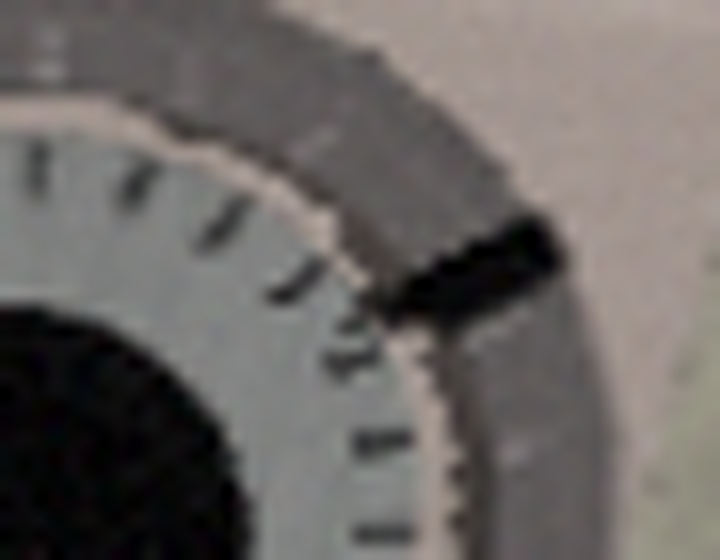

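```bash
python3 - <<'E'
from plant import *
import numpy as np,cv2
for n in("scene","top"):
    p,d=read_camera(n);cv2.imwrite(f"pics/m_{n}.png",p);np.save(f"pics/m_{n}.npy",d)
E
cat > an.py <<'E'
from dial import *
B={"top":(405,280,512,375),"scene":(105,235,205,318)}
for n in B:
    x0,y0,x1,y1=B[n]
    for tag in("0","m"):
        p=cv2.imread(f"pics/{n}0.png" if tag=="0" else f"pics/m_{n}.png");d=np.load(f"pics/{n}0.npy" if tag=="0" else f"pics/m_{n}.npy")
        uu,vv=np.meshgrid(np.arange(x0,x1),np.arange(y0,y1));uv=np.c_[uu.ravel(),vv.ravel()]
        D=d[uv[:,1],uv[:,0]];k=D>0;uv=uv[k];P=atdepth(n,uv,D[k]);col=p[uv[:,1],uv[:,0]].astype(float)
        s=S[n];Q=(P-[s[0],s[1],0])@R.from_euler('z',s[2]).as_matrix()-C
        a,b,h=Q@ey,Q@ex,Q@nn
        r=np.hypot(a,b);g=col.max(1)
        # surface heights by radius for non dark
        for lo,hi in((.033,.045),(.054,.068)):
            m=(r>lo)&(r<hi)&(abs(h)<.02)&(g>60);A=np.c_[a[m],b[m],np.ones(m.sum())]
            print(n,tag,lo,"h med",np.median(h[m]).round(4),"sd",h[m].std().round(4),"tilt",np.linalg.lstsq(A,h[m],rcond=None)[0].round(4),m.sum())
        m=(r>.053)&(r<.07)&(g<45)&(b>0)&(abs(h)<.03);print("  tab n",m.sum(),"h",np.median(h[m]).round(4),a[m].mean().round(4),b[m].mean().round(4),"ang",np.arctan2(b[m].mean(),a[m].mean()).round(3))
E
python3 an.py
```

```text
top 0 0.033 h med 0.0003 sd 0.0015 tilt [-0.0087  0.0018  0.0002] 461
top 0 0.054 h med 0.0036 sd 0.0023 tilt [-0.0034  0.0029  0.0033] 1275
  tab n 40 h 0.009 -0.0444 0.0431 ang 2.371
top m 0.033 h med 0.0001 sd 0.0015 tilt [-0.0104 -0.0043  0.0003] 452
top m 0.054 h med 0.0038 sd 0.0023 tilt [-0.0049  0.007   0.0034] 1292
  tab n 39 h 0.0091 -0.0443 0.0429 ang 2.372
scene 0 0.033 h med 0.0032 sd 0.0011 tilt [-0.0149  0.007   0.003 ] 379
scene 0 0.054 h med 0.0068 sd 0.0022 tilt [-0.0088  0.0141  0.0061] 869
  tab n 34 h 0.01 -0.0258 0.0426 ang 2.115
scene m 0.033 h med 0.0033 sd 0.0012 tilt [-0.0208  0.0137  0.003 ] 394
scene m 0.054 h med 0.0068 sd 0.0022 tilt [-0.0086  0.0152  0.0061] 860
  tab n 37 h 0.0105 -0.0277 0.043 ang 2.142
```

```bash
cat > an2.py <<'E'
from dial import *
hr={"top":.0036,"scene":.0068}; off={"top":0.,"scene":.003}
for n in("top","scene"):
    p0=cv2.imread(f"pics/{n}0.png");p1=cv2.imread(f"pics/m_{n}.png")
    def samp(p,r,th,h):
        q=proj(n,T(S[n],pt(r,th,h))).astype(np.float32) if np.isscalar(r) else None
        return cv2.remap(p,q[:,0].reshape(-1,1),q[:,1].reshape(-1,1),cv2.INTER_LINEAR)[:,0].astype(float).mean(1)
    th=np.linspace(0,2*np.pi,180,endpoint=False);rr=np.arange(.045,.085,.0005)
    for nm,p in(("0",p0),("m",p1)):
        prof=np.array([samp(p,float(r),th,hr[n]) for r in rr]) # r x th
        E=[]
        for i,t in enumerate(th):
            g=np.diff(cv2.GaussianBlur(prof[:,i:i+1],(1,5),1)[:,0]);w=(rr[:-1]>.062)
            gg=np.where(w,g,0);j=gg.argmax()
            if gg[j]>5 and 0<j<len(gg)-1: E.append((t,rr[j]+.00025))
        E=np.array(E);X=np.c_[E[:,1]*np.cos(E[:,0]),E[:,1]*np.sin(E[:,0])]
        f=lambda c:np.hypot(X[:,0]-c[0],X[:,1]-c[1])-.071
        c=least_squares(f,[0,0],loss="soft_l1",f_scale=.001).x
        print(n,nm,"centre a,b",c.round(4),"res",np.median(abs(f(c))).round(4),len(E))
        if nm=="0": cen=c
    # darkness-weighted angles in polar around corrected centre
    def pol(p,r,h,lo,hi):
        t=np.linspace(lo,hi,300)
        P=C+h*nn+(cen[0]+r*np.cos(t))[:,None]*ey+(cen[1]+r*np.sin(t))[:,None]*ex
        q=proj(n,T(S[n],P)).astype(np.float32)
        v=cv2.remap(p,q[:,0].reshape(-1,1),q[:,1].reshape(-1,1),cv2.INTER_LINEAR)[:,0].astype(float).mean(1)
        w=np.clip(np.percentile(v,70)*.75-v,0,None);return (w*t).sum()/w.sum()
    print(" tab ",[round(pol(p1,r,.009+off[n],2.0,2.75),3) for r in(.054,.058,.062,.066)],[round(pol(p0,r,.009+off[n],2.0,2.75),3) for r in(.054,.058,.062,.066)])
    print(" ptr ",[round(pol(p1,r,.006+off[n],2.15,2.65),3) for r in(.036,.039,.042,.045,.048)])
    print(" ptr0",[round(pol(p0,r,.006+off[n],-.3,.3),3) for r in(.036,.039,.042,.045,.048)])
E
python3 an2.py
```

```text
top 0 centre a,b [0.002  0.0012] res 0.0013 144
top m centre a,b [0.002  0.0012] res 0.0013 144
 tab  [np.float64(2.364), np.float64(2.401), np.float64(2.401), np.float64(2.404)] [np.float64(2.366), np.float64(2.399), np.float64(2.401), np.float64(2.405)]
 ptr  [np.float64(2.368), np.float64(2.364), np.float64(2.371), np.float64(2.378), np.float64(2.378)]
 ptr0 [np.float64(-0.091), np.float64(-0.099), np.float64(-0.084), np.float64(-0.035), np.float64(-0.029)]
scene 0 centre a,b [-0.0007  0.0032] res 0.0014 161
scene m centre a,b [-0.0006  0.0028] res 0.0015 167
 tab  [np.float64(2.383), np.float64(2.402), np.float64(2.426), np.float64(2.415)] [np.float64(2.388), np.float64(2.401), np.float64(2.426), np.float64(2.416)]
 ptr  [np.float64(2.406), np.float64(2.407), np.float64(2.398), np.float64(2.384), np.float64(2.382)]
 ptr0 [np.float64(-0.084), np.float64(-0.1), np.float64(-0.045), np.float64(-0.034), np.float64(-0.027)]
```

Run:
```python
from fit import *
z=.034
o={"top":[((.075,.0675,z),(233.1,248.9)),((.075,-.0675,z),(300.4,258.3)),((-.075,-.0675,z),(289.3,332.6)),((-.075,.0675,z),(221.4,323.9))],
"scene":[((.075,-.0675,z),(331,232.5)),((.075,.0675,z),(385.3,195.8)),((-.075,.0675,z),(333.3,149.3)),((.075,-.0675,0),(331.5,242.3))]}
S={"top":(.4804,-.1105,-.1128),"scene":(.4829,-.1083,-.1132)}
for n in S:
    x,f=fit({n:o[n]},[.5,.13,-.11]);s=S[n];c,w=np.cos(s[2]),np.sin(s[2]);d=x[:2]-s[:2]
    print(n,x.round(4),"in station",(c*d[0]+w*d[1]).round(4),(-w*d[0]+c*d[1]).round(4),(x[2]-s[2]).round(4),f.round(1).tolist())
# rim from depth: white pixels at z 28..38mm ; plate pts from depth at z ~12
for n in S:
    p=cv2.imread(f"pics/m_{n}.png");d=np.load(f"pics/m_{n}.npy")
    vv,uu=np.nonzero(d>0);P=atdepth(n,np.c_[uu,vv],d[vv,uu]);g=p[vv,uu].min(1)
    m=(abs(P[:,2]-.034)<.006)&(g>110)&(abs(P[:,0]-.506)<.1)&(abs(P[:,1]-.112)<.1)
    r=cv2.minAreaRect((P[m,:2]*1000).astype(np.float32));print(n,"rim",r,m.sum())
```

```text
top [ 0.5065  0.1099 -0.1137] in station 0.0011 0.222 -0.0009 [[-0.2, -0.6], [0.2, -0.9], [0.5, 1.3], [-0.4, 0.2]]
scene [ 0.5065  0.1135 -0.1256] in station -0.0017 0.2231 -0.0124 [[0.3, 1.4], [-0.5, -0.8], [0.7, -1.6], [-0.4, 0.7]]
top rim ((506.968994140625, 111.35400390625), (135.21119689941406, 148.6317596435547), 83.4586410522461) 578
scene rim ((504.904541015625, 96.29847717285156), (170.03697204589844, 152.3147735595703), 83.83953857421875) 524
```

View pics/m_top.png

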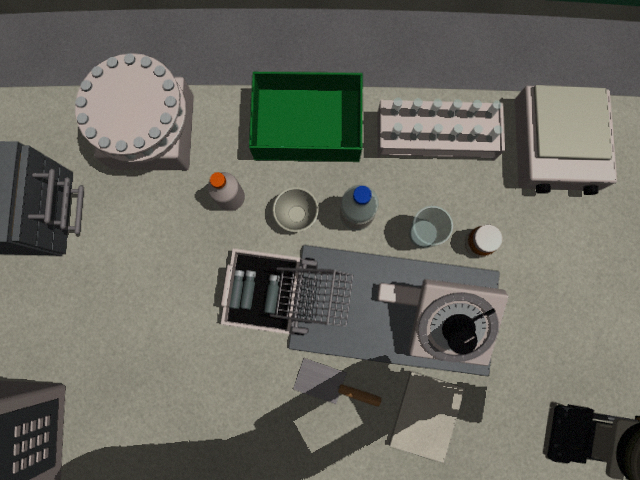

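The top view shows three vials in the tray (x 237–272, y 290), the pointer on the tab (484,315), and the bystanders at their original pixels.

```bash
python3 -c "
from plant import *
print(read_state()['t']);print(close_job())"
```

```text
20.1
the job is handed in; nothing more can be done
None
```

The job is done and handed in at 20.1 s: the tray is against the end stop, the pointer stands at the index mark, and all three vials are in the tray.

- **Tray:** I slid it by its grip bar until the end stop pushed back with about 13 N, then let go. The last top view puts it about 1 mm off in x and 0.5 mm in y, with its yaw within about 1 mrad of the station's. The scene camera disagreed slightly: about −2 mm in x and −12 mrad in yaw, from a fit with larger residuals.
- **Knob:** I turned it clockwise in four regripped strokes, because the tool can only point straight down. The pads slipped a good deal on the leaning knob, so I stopped by camera.
- **Pointer:** The last check reads the pointer at about 2.38 rad and the mark at about 2.40 rad. It may be short by 0.02 rad or so, which is about as fine as the cameras can tell, so I left it.
- **Surroundings:** The ring's tab and the bottles, jar, beaker and bowl appear where they were at the start. I saw no contact with the basket, and the arm ended clear of everything.

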